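# Key the drive pulleys into a router drive box and close it

### The arm

A 7-joint arm with a two-finger parallel gripper is mounted at the origin on the work surface. World frame = base frame: x ahead of the robot, y to its left, z up, the work surface at z = 0. Lengths are in m, angles in rad, forces in N, time in s.
With the tool pointing down it reaches from about 0.35 to 0.9 m from the base axis. Payload 8.1 kg.
Tool frame: the origin (TCP) lies at the very end of the fingers, on their centre line; the grasp point (between the pads) lies 19 mm behind it (grasp_offset is the distance from the TCP to the grasp point, in m); z points along the fingers, y is the line along which they close (so a half turn about z gives the same grasp; the last joint's range is limited). The gripper opens to 92 mm and grips with 3 to 60 N. Pads are 19 mm wide; open, the fingers measure 130 mm over their backs; the gripper's body (75 mm by 190 mm) begins 47 mm behind the grasp point.
Start: joints at [1.187, 0.434, 0.025, 1.573, -0.012, 1.134, -0.075], TCP at [0.173, -0.601, 0.227] pointing down, gripper open.
Joint ranges: [-2.62, 2.62], [-0.44, 2.09], [-1.27, 1.32], [0.08, 2.57], [-1.32, 4.46], [0.12, 2], [-2.74, 2.74]. Speed limits (rad/s): [2.22, 2.22, 3.01, 3.01, 3.14, 3.14, 3.14].

### API

Orientations are given as a rotation vector (axis times angle).
In Python, from cell import observe, get_image, camera_params, sign_off, silhouettes, grasp_offset gives the robot as it stands. The module is installed in compiled form; this text tells all that it offers.
- The arm moves only by the tool jog_arm, never from a script. Its argument "motion" is a list that holds one entry, the list of rows, each a list of 7 numbers: the shift along the tool's x, y, z in m, then the turn, a rotation vector about the tool's x, y, z in rad, then the closure, from -1 (fully open) to 1 (shut), so that 0 is half open. In form: [[[dx, dy, dz, wx, wy, wz, hand], ...]]. A call has 1 to 10 rows; each row is the pose to reach, as a shift and turn from the pose commanded when the call began, along the tool's axes at that moment; what a row does not reach only later rows make up. A row lasts 1/12 s, in which the tool goes at most 41.7 mm and 7.16 degrees, less where a joint would pass 70% of its speed; a pose out of reach is approached as far as the arm can. A call with a gripper value outside its range is refused whole. The fingers move at their own pace and stop on an object; "force" is the grip in N (left out, the last holds). Time passes only in rows, so rows that repeat a pose let the fingers close. It gives the time, the measured TCP pose, the force, the opening and the grip force at its end, in the units of the state.
- observe(): the state, without advancing time (a new reading comes with each control period).
- get_image(name): name is "scene" or "top"; returns the picture (420x560x3 uint8, red, green, blue); there is no depth.
- camera_params(name): a dict with "vertical_fov" (degrees; the focal length in pixels is half the picture's height over the tangent of half this angle, whatever the lens; pixels are square), "cx", "cy" (the principal point, pixels), "dist_coeffs" ([k1, k2, p1, p2, k3] as OpenCV has them; the pictures are not rectified), "T" (4x4, takes a point from camera to world coordinates). Camera axes: x right, y down, z forward; pixel columns grow to the right and rows downward; lengths in m; the calibration is good to about 2 mm. A picture is of the moment at which its call begins. camera_params takes no time and is no camera call.
- sign_off(): hands the job in; it is judged then, once.
Trained networks look in the newest picture that a camera, given by its name, has taken for a name from the list of things; names that differ only in an ending like _2 or _b are one class to them, and where a whole thing is asked for, a point or a joint stands for the part that bears it (a point fixed in the world has none). Each returns a list of dicts, best first, with "p" (0 to 1); they miss things now and then, are a little off and sometimes report something else, mostly with a low value. They report only what shows in the picture. A call takes as long as a camera call. They do not tell look-alikes from the thing itself.
- silhouettes(query, camera): "mask" (420x560 bool, what is visible of it) and "pixel" ([column, row] in pixels, amid what is visible of it).
The state is a dict: "clock": time; "joints": joint angles; "dq": joint speeds; "joint_efforts": joint torques, N m; "position": TCP position; "ee_rot": TCP orientation; "force": force on the tool from outside, world axes, zero at the start; "ft_torque": the same for the moment, N m; "width": opening from 0.0 (shut) to 1.0 (fully open); "gripper_force": force on a finger pad.
Only numpy, scipy, OpenCV 4.12 (cv2) and the standard library are available. Lean on these libraries where they do the work, as an engineer would, in place of code of your own. Each camera call takes 0.05 s, during which the arm holds its last target. There are 200 camera calls.

### The job

Pull the black transport cap off the drive box's centre shaft and put it in the orange bin, then push every keyed pulley from the rack into the hub of its own colour, turning each until its key drops into the keyway and the disc lies flush on the hub. When all the pulleys that are there are home, lower the white cover over the centre shaft and the brass pin until it lies flat on the column and pillars, then swing the orange hold-down dog round until it points straight in over the cover; leave the other things on the bench alone.

Things in the scene. Friction and masses are not known exactly. Their poses are not given: they have to be found in the camera images.
- drivebox: White printed box base 210 x 210 x 8 mm, fixed; origin at the centre of its underside, z up. Centre column 30 mm across to z = 82 mm, above it a 12 mm steel shaft to z = 108; four pillars 18 mm across to z = 82, 48 mm from the axis towards +x, +y, -x, -y; four hubs 38 mm square, z = 8 to 38, blue, yellow, red, green, 78 mm from the axis towards the corners. All rigid but the orange dog.
- seat_blue (a point): Bore centre in the blue hub's top face, 38 mm above the bench, at (-55.2, 55.2) mm in the drive box frame. Axes as the drive box, NOT the hub. All hubs: bore 16.6 mm wide, 30 deep; keyway 8.4 mm wide, out to 14 mm from the axis, full depth, square to one side of the hub.
- pulley_blue: Keyed blue pulley, 0.12 kg, upright in the rack, or absent. Origin at the underside centre of its toothed disc (40 mm across, 10 thick), z up; blue round grip 20 mm across, z = 10 to 38. A 14 mm shaft with bevelled tip hangs below to z = -26 mm; a key 5 mm wide stands on it towards the pulley's own +x, out to 12 mm from the axis, from z = -14 up to the disc.
- seat_yellow (a point): Bore centre in the yellow hub's top face, 38 mm above the bench, at (-55.2, -55.2) mm in the drive box frame. Axes as the drive box. The keyway of every hub points within 35 deg either way of the drive box's +x, each differently, unreported: see the slot from above, or turn the shaft in the bore until its key drops in; it fits within about 8 deg either way.
- pulley_yellow: Keyed yellow pulley, 0.12 kg, upright in the rack, or absent. Origin at the underside centre of its toothed disc (40 mm across, 10 thick), z up; yellow round grip 20 mm across, z = 10 to 38. Shaft and key as pulley_blue. The bare shaft enters a bore 12 mm, then the key rests on the hub with the disc 14 mm too high; turned to the keyway, it can drop until the disc lies on the hub.
- seat_red (a point): Bore centre in the red hub's top face, 38 mm above the bench, at (55.2, -55.2) mm in the drive box frame. Axes as the drive box. Bore and keyway as told at seat_blue and seat_yellow.
- pulley_red: Keyed red pulley, 0.12 kg, upright in the rack, or absent. Origin at the underside centre of its toothed disc (40 mm across, 10 thick), z up; red round grip 20 mm across, z = 10 to 38. Shaft and key as pulley_blue. White marks on disc and grip top show the key's side.
- seat_green (a point): Bore centre in the green hub's top face, 38 mm above the bench, at (55.2, 55.2) mm in the drive box frame. Axes as the drive box. Bore and keyway as told at seat_blue and seat_yellow.
- pulley_green: Keyed green pulley, 0.12 kg, upright in the rack, or absent. Origin at the underside centre of its toothed disc (40 mm across, 10 thick), z up; green round grip 20 mm across, z = 10 to 38. Shaft and key as pulley_blue. White marks on disc and grip top show the key's side.
- rack: Fixed plywood rack 260 x 60 x 32 mm, origin at the centre of its underside; four square holes 26 mm wide, 65 mm apart along its x; a pulley hangs in most, disc on the rack's top, colours in any order.
- cover: Loose white plate 150 x 150 x 6 mm, 0.22 kg, flat on the bench, origin at the centre of its underside; to hold it by, a grey boss 30 x 30 mm, z = 6 to 34, square to the plate. A 15 mm square hole for the shaft goes through plate and boss; a 12 mm square hole, framed in brass, is for the pin. Seated, its x lies along the drive box's x.
- pin_hole (a point): Centre of the cover's pin hole at the underside, at (48.0, 0.0) mm in the cover's frame.
- shoulder (a point): Centre of the drive box's column top, at the foot of the 12 mm shaft, 82 mm above the bench: where the underside of the cover must lie. Axes of the drive box.
- pin_foot (a point): Foot of the brass pin on its pillar, at (48.0, 0.0) mm from the shaft's axis in the drive box frame, 82 mm above the bench. The pin is 8 mm across and 13 mm high.
- cap: Black square transport cap 26 x 26 x 34 mm, 30 g, open below (16 mm hole, 29 mm deep), origin at the centre of its underside; at the start it stands over the shaft on the column's top. It lifts straight off.
- dog (a joint): Orange hold-down dog, a flat bar 14 mm wide turning on a post, underside 91 mm above the bench (3 mm over the seated cover), reaching 45 mm from the pivot. 0 rad: it points out, along the drive box's -y; it grows counter-clockwise from above, through the box's +x; pi: it points inwards over the cover; stop at 3.4. Starts at 0.1 to 0.9; stays where left; light friction.
- dog_knob (a point): Foot of the black round knob on the dog, 38 mm from the pivot (which is at (0, -96) mm in the drive box frame), 97 mm above the bench; the knob is 14 mm across and 20 mm high from here up.
- bin: Loose orange open bin 130 x 120 mm, 45 mm high, walls 4 mm, 0.3 kg; origin at the centre of its underside, x along the 130 mm side, floor 4 mm thick.
- screwdriver: Screwdriver lying at the far side; leave alone.
- spanner: Steel spanner lying at the far side; leave alone.
- tape: Yellow tape measure 70 x 65 x 34 mm; leave alone.
- jar: Clear jar with green lid, 68 mm across, 80 mm high; leave alone.
- glue: Bottle with red cap, 40 mm across, 120 mm high; leave alone.
- bracket: White printed block 60 x 50 x 30 mm; leave alone.
There are look-alikes about, which are no part of the job. What is shaped like the pulley_red but brown is not meant.

How it is judged:
By the outcome, as a careful person would: the job done as asked, in the order asked, and still so for the second after the job is handed in, with the robot touching nothing.
Of pulley_blue, pulley_yellow, pulley_red, pulley_green only 3 to 4 are there at a start; the rules pass over those that are not, and their reading is None.
At some moment in a run one of cover, bin may be knocked a few centimetres aside while the robot is not near it.
It also fails if it takes over 210 s, if anything falls off the work surface, if the arm or the gripper's body presses on something with over 40 N, if the wrist force passes 120 N, or if a joint passes its speed limit or range.

## Working session

There is one attempt and no reset: what is moved stays moved. The work goes in short steps, Python scripts to look and compute and a tool call to move; the robot and the scene stay as the last step left them, time stands still between calls to the robot, and variables do not carry over. Pictures are saved under pics/ and viewed, at most 14 in all, crops included, and the job is handed in when it is done.

Besides the shell and the picture viewer there is one more tool, called after "Request:" by a JSON object that holds its "op" and its "data", one argument or row to a line. jog_arm: Moves the arm, as the interface text tells. Its arguments: {"type":"object","properties":{"motion":{"type":"array"},"force":{"type":"number"}},"required":["motion"]}

```bash
mkdir -p pics; cat > h.py <<'E'
import numpy as np, cv2
from cell import *
def K(n):
    c=camera_params(n); f=210/np.tan(np.radians(c["vertical_fov"])/2)
    return np.array([[f,0,c["cx"]],[0,f,c["cy"]],[0,0,1]]),np.array(c["dist_coeffs"],float),np.array(c["T"])
def ray(n,px,z):
    k,d,T=K(n); p=cv2.undistortPoints(np.array(px,float).reshape(-1,1,2),k,d).reshape(-1,2)
    r=np.c_[p,np.ones(len(p))]@T[:3,:3].T; o=T[:3,3]
    return o+r*((z-o[2])/r[:,2])[:,None]
def proj(n,P):
    k,d,T=K(n); R=T[:3,:3].T; t=-R@T[:3,3]
    return cv2.projectPoints(np.array(P,float).reshape(-1,1,3),cv2.Rodrigues(R)[0],t,k,d)[0].reshape(-1,2)
def save(n,name,crop=None,s=1):
    im=get_image(n)[:,:,::-1]
    if crop: x0,y0,x1,y1=crop; im=im[y0:y1,x0:x1]
    if s!=1: im=cv2.resize(im,None,fx=s,fy=s,interpolation=cv2.INTER_CUBIC)
    cv2.imwrite(f"pics/{name}.png",im)
E
python3 - <<'E'
from h import *
np.set_printoptions(precision=4,suppress=True)
save("top","top0",s=1.42); save("scene","scene0",s=1.42)
for n in("top","scene"):
    print(n,*K(n))
print(observe(),grasp_offset)
E
```

```text
top [[403.09     0.     276.988 ]
 [  0.     403.09   211.8795]
 [  0.       0.       1.    ]] [0.0261 0.     0.     0.     0.    ] [[ 0.0095 -0.9988  0.0482  0.5241]
 [-0.9997 -0.0105 -0.0212  0.    ]
 [ 0.0217 -0.048  -0.9986  1.1626]
 [ 0.      0.      0.      1.    ]]
scene [[442.8403   0.     281.1961]
 [  0.     442.8403 216.9129]
 [  0.       0.       1.    ]] [-0.1429  0.      0.      0.      0.    ] [[-0.7739  0.3498 -0.528   1.3631]
 [ 0.6329  0.4557 -0.6259  0.9242]
 [ 0.0217 -0.8185 -0.5741  0.9531]
 [ 0.      0.      0.      1.    ]]
{'clock': 0.1, 'joints': array([ 1.1874,  0.4351,  0.025 ,  1.5739, -0.0116,  1.134 , -0.0751]), 'dq': array([-0.0033, -0.0021, -0.0004, -0.0028,  0.0013,  0.0015, -0.0005]), 'joint_efforts': array([  0.002 , -66.9128,   0.9876, -31.5147,  -0.0605,   0.0375,
         0.    ]), 'position': array([ 0.173 , -0.6001,  0.2261]), 'ee_rot': array([-3.1094, -0.4393,  0.0005]), 'force': array([-0.3116, -0.7349,  0.0682]), 'ft_torque': array([-0.0136, -0.0434, -0.0443]), 'gripper_force': 0.0, 'width': 1.0036219810759464} 0.0188
```

View pics/top0.png

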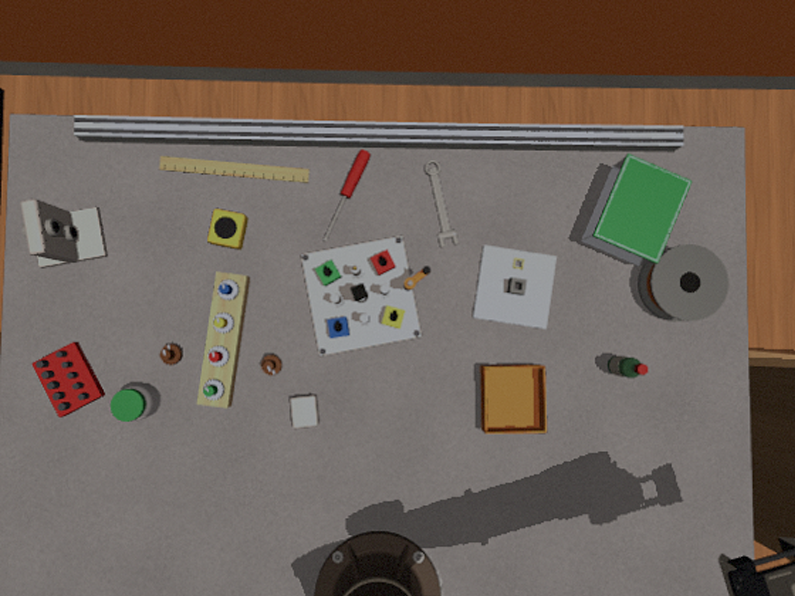

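View pics/scene0.png

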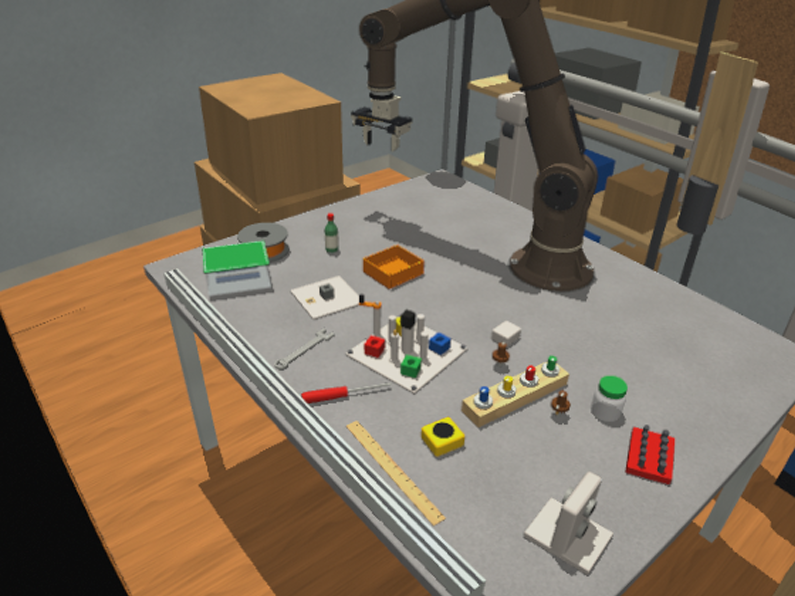

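```bash
python3 - <<'E'
from h import *
np.set_printoptions(precision=4,suppress=True)
for q in ["drivebox","cap","pulley_blue","pulley_yellow","pulley_red","pulley_green","rack","cover","pin_hole","dog_knob","dog","bin"]:
    for d in silhouettes(q,"top"):
        m=d["mask"].astype(np.uint8); 
        r=cv2.minAreaRect(np.argwhere(m)[:,::-1].astype(np.float32)) if m.any() else None
        print(q,round(d["p"],2),np.round(d["pixel"]),m.sum(),np.round(r[0],1),np.round(r[1],1),round(r[2],1))
E
```

```text
drivebox 0.79 [258. 209.] 4613 [253.6 207.6] [74.1 73.9] 79.8
cap 0.57 [251. 209.] 4545 [253.2 207.2] [74.2 73.9] 79.0
cap 0.47 [247. 203.] 93 [252.3 204.9] [10.1  9.5] 71.6
cap 0.26 [363. 201.] 2722 [362.6 201. ] [53.  52.7] 8.7
cap 0.17 [161. 206.] 175 [160. 203.] [14. 14.] 90.0
pulley_blue 0.62 [162. 204.] 153 [160.5 203.5] [13. 13.] 90.0
pulley_yellow 0.73 [158. 229.] 138 [156.8 226.8] [12. 13.] 71.6
pulley_red 0.58 [154. 251.] 171 [153.5 250.5] [15. 13.] 90.0
pulley_red 0.58 [123. 250.] 201 [120.  249.5] [15. 16.] 90.0
pulley_red 0.58 [190. 256.] 175 [190. 256.] [14. 14.] 90.0
pulley_red 0.57 [254. 209.] 4623 [253.4 207.5] [74.6 74.5] 79.1
pulley_green 0.69 [152. 277.] 185 [150. 274.] [14. 14.] 90.0
pulley_green 0.32 [253. 208.] 4522 [253.3 207.7] [74.7 73.9] 78.5
rack 0.88 [159. 240.] 1831 [156.9 239. ] [26.4 95.6] 8.0
cover 0.97 [362. 201.] 2607 [362.4 201.3] [52.  51.7] 8.5
pin_hole 0.93 [364. 198.] 2698 [362.7 201.5] [52.8 52.3] 8.5
pin_hole 0.51 [252. 202.] 83 [252. 205.] [8.9 8.9] 63.4
dog_knob 0.56 [216. 291.] 412 [214.7 289. ] [23.4 18.6] 83.7
dog_knob 0.43 [291. 195.] 88 [293.2 194.2] [ 5.3 18.7] 51.3
dog 0.52 [298. 195.] 131 [293.1 195.1] [ 7.4 20. ] 53.1
bin 0.93 [358. 282.] 2255 [361.5 280.5] [49. 45.] 90.0
bin 0.25 [253. 213.] 4412 [253.1 207.3] [73.5 73.7] 80.0
```

All four pulleys are in the rack: blue (160,203), yellow (157,227), red (153,250), green (150,274) in top pixels. The brown ones at (120,249) and (190,256) are look-alikes, since `pulley_red` should be red and sit in the rack. I'll confirm with an enlarged crop and fit the geometry.

```bash
cat > fit.py <<'E'
from h import *
from scipy.optimize import least_squares
np.set_printoptions(precision=4,suppress=True)
def quad(m):
    m=m.astype(np.uint8); m=cv2.morphologyEx(m,cv2.MORPH_OPEN,np.ones((9,9),np.uint8))
    c=max(cv2.findContours(m,cv2.RETR_EXTERNAL,cv2.CHAIN_APPROX_NONE)[0],key=cv2.contourArea)
    return c.reshape(-1,2).astype(float)
def fitrect(n,m,lx,ly,z,z_lo=None):
    """fit planar rect pose (x,y,yaw) whose outline at height z follows the mask contour"""
    P=ray(n,quad(m),z)[:,:2]; c0=P.mean(0)
    best=None
    for a0 in np.arange(-1.5,1.6,.2):
        def f(p):
            c,s=np.cos(p[2]),np.sin(p[2]); q=(P-p[:2])@np.array([[c,-s],[s,c]])
            dx=np.abs(q[:,0])-(lx/2+p[3]); dy=np.abs(q[:,1])-(ly/2+p[3])
            return np.maximum(dx,dy)*1e3
        r=least_squares(f,[*c0,a0,0],loss="soft_l1")
        if best is None or r.cost<best.cost: best=r
    return best.x,best.cost/len(P)
E
python3 - <<'E'
from fit import *
def sil(q,cam,lo=0):
    d=silhouettes(q,cam); return d[0]["mask"] if d else None
for cam in("top","scene"):
    if cam=="scene": get_image("scene")
    for q,lx,ly,z in [("drivebox",.21,.21,.008),("rack",.26,.06,.032),("cover",.15,.15,.006),("bin",.13,.12,.045)]:
        m=sil(q,cam)
        if m is not None: print(cam,q,*fitrect(cam,m,lx,ly,z))
im=get_image("top")[:,:,::-1]
a=cv2.resize(im[160:255,205:305],None,fx=6,fy=6,interpolation=cv2.INTER_CUBIC)
b=cv2.resize(im[185:290,112:202][:95],None,fx=2.2,fy=2.2,interpolation=cv2.INTER_CUBIC)
cv2.imwrite("pics/box.png",a)
b=cv2.resize(im[188:288,112:202],None,fx=6,fy=6,interpolation=cv2.INTER_CUBIC); cv2.imwrite("pics/rack.png",b)
E
```

```text
top drivebox [ 0.5912  0.0424 -1.3826 -0.002 ] 5.759565272723285
top rack [ 0.406   0.2327  1.2525 -0.0122] 4.822090354389651
top cover [ 0.6128 -0.271  -0.1477 -0.0028] 2.395651565091873
top bin [ 0.3909 -0.2587  0.0151  0.0018] 0.30900064104918146
scene drivebox [ 0.6006  0.0434  1.2289 -0.0223] 18.185892977374127
scene rack [ 0.5297  0.3359 -0.1308 -0.0111] 4.135636520678442
scene cover [ 0.6099 -0.2742 -1.7442  0.0007] 2.267208430677693
scene bin [ 0.4068 -0.2403  1.5061  0.0189] 4.152050072818792
```

View pics/box.png

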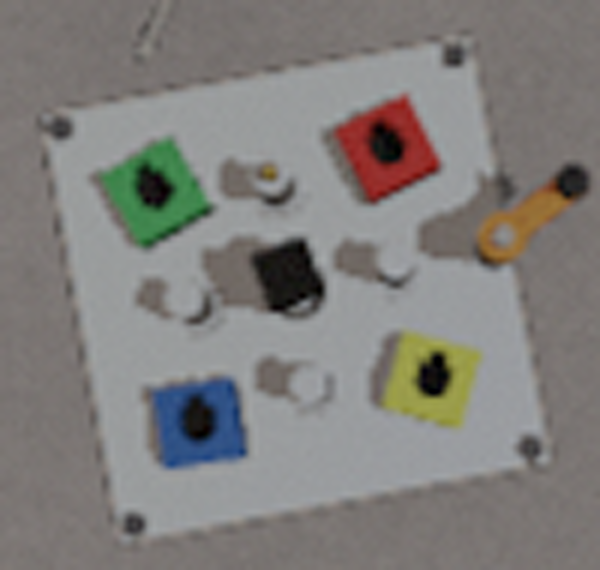

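View pics/rack.png

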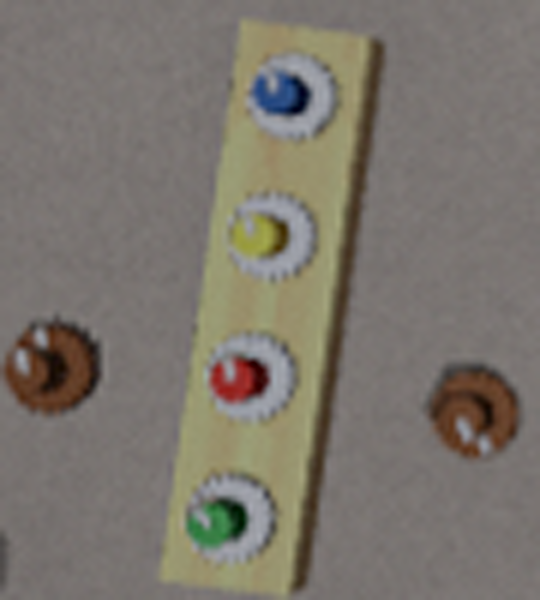

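```bash
cat > m.py <<'E'
from fit import *
im=get_image("top"); hsv=cv2.cvtColor(im,cv2.COLOR_RGB2HSV)
def cr(p,o): return (np.array(p,float)+.5)/6-.5+np.array(o)
C=ray("top",cr([(45,118),(468,40),(549,462),(122,542)],(205,160)),.008)[:,:2]
loc=np.array([(.105,.105),(.105,-.105),(-.105,-.105),(-.105,.105)])
hl={'blue':(-.0552,.0552),'yellow':(-.0552,-.0552),'red':(.0552,-.0552),'green':(.0552,.0552)}
hue={'blue':(100,125),'yellow':(22,36),'red':(174,186),'green':(45,80)}
big=cv2.resize(im,None,fx=6,fy=6,interpolation=cv2.INTER_CUBIC); hb=cv2.cvtColor(big,cv2.COLOR_RGB2HSV)
sub=(slice(960,1530),slice(1230,1830))
H=hb[sub].astype(int); H[...,0]=np.where(H[...,0]<6,H[...,0]+180,H[...,0])
P=[];L=[];ang={}
for c,(a,b) in hue.items():
    m=((H[...,0]>=a)&(H[...,0]<=b)&(H[...,1]>110)&(H[...,2]>60)).astype(np.uint8)
    cc=max(cv2.findContours(m,cv2.RETR_EXTERNAL,cv2.CHAIN_APPROX_NONE)[0],key=cv2.contourArea)
    r=cv2.minAreaRect(cc); box=cr(cv2.boxPoints(r),(205,160)); W=ray("top",box,.038)[:,:2]
    e=np.diff(np.r_[W,W[:1]],axis=0); aa=np.degrees(np.arctan2(e[:,1],e[:,0]))%90
    ang[c]=(np.round(aa,1),np.round(np.linalg.norm(e,axis=1)*1e3,1)); P.append(W.mean(0));L.append(hl[c])
P=np.array(P);L=np.array(L)
def f(p,A=np.r_[loc,L],B=np.r_[C,P]):
    c,s=np.cos(p[2]),np.sin(p[2]); return (A@np.array([[c,s],[-s,c]])+p[:2]-B).ravel()*1e3
r=least_squares(f,[.59,.04,.18]); print("box",r.x,np.degrees(r.x[2])); print(r.fun.reshape(-1,2))
R=lambda a:np.array([[np.cos(a),-np.sin(a)],[np.sin(a),np.cos(a)]])
def polar(cx,z,r0,r1,fn):
    th=np.radians(np.arange(0,360,3)); v=[]
    for t in th:
        pts=[(cx[0]+q*np.cos(t),cx[1]+q*np.sin(t),z) for q in np.linspace(r0,r1,6)]
        px=proj("top",pts); v.append(np.mean([fn(cv2.getRectSubPix(im.astype(np.float32),(1,1),tuple(map(float,u)))[0,0]) for u in px]))
    v=np.array(v); k=np.argmax(v); w=np.clip(v-np.percentile(v,75),0,None); w[np.abs((np.arange(120)-k+60)%120-60)>15]=0
    return np.degrees(np.angle((w*np.exp(1j*th)).sum())),v.max()-np.median(v),v.max()
for i,c in enumerate(hl):
    s=r.x[:2]+R(r.x[2])@np.array(hl[c]); print("seat",c,s,"sq",*ang[c],"slot",polar(P[i],.038,.0085,.013,lambda q:-q.max()))
D=ray("top",cr([(293,95),(272,235),(252,376),(231,518)],(112,188)),.042)[:,:2]
for c,d in zip(("blue","yellow","red","green"),D): print("pulley",c,d,"mark",polar(d,.07,.004,.009,lambda q:q.min()))
print(np.diff(D,axis=0))
print("cap top px",proj("top",[*r.x[:2],.116]))
E
python3 m.py
```

```text
box [0.5907 0.0417 0.1965] 11.258047289080418
[[ 1.5896  2.6555]
 [ 2.3668 -1.4025]
 [-1.4633 -1.9433]
 [-2.7529  1.499 ]
 [-0.7282  0.4457]
 [-0.1831 -0.748 ]
 [ 0.2697 -0.9635]
 [ 0.9014  0.4571]]
seat blue [0.5257 0.085 ] sq [ 9.7  9.9  9.7 10. ] [37.6 36.3 37.5 36.3] slot (np.float64(15.33852381873641), np.float32(74.88388), np.float32(-38.435863))
seat yellow [ 0.5473 -0.0232] sq [74.9 74.9 74.8 74.9] [35.7 36.4 35.7 36.4] slot (np.float64(-20.161762033608507), np.float32(114.1422), np.float32(-23.41347))
seat red [ 0.6556 -0.0017] sq [27.4 27.1 27.3 27.1] [38.1 39.  38.  38.9] slot (np.float64(18.37271321842246), np.float32(90.45079), np.float32(-38.936115))
seat green [0.634  0.1066] sq [31.7 31.4 31.6 31.4] [36.  38.5 36.  38.4] slot (np.float64(29.807855784314164), np.float32(91.183876), np.float32(-27.494041))
pulley blue [0.5982 0.2986] mark (np.float64(21.473875276270515), np.float32(89.89681), np.float32(135.66504))
pulley yellow [0.5337 0.3067] mark (np.float64(32.08134850105778), np.float32(70.66243), np.float32(144.87569))
pulley red [0.4692 0.3141] mark (np.float64(26.22742617447876), np.float32(95.41037), np.float32(138.47905))
pulley green [0.4046 0.3219] mark (np.float64(53.09348481428517), np.float32(73.17404), np.float32(135.69437))
[[-0.0645  0.008 ]
 [-0.0645  0.0075]
 [-0.0646  0.0078]]
cap top px [[252.4638 205.4653]]
```

```bash
cat > g.py <<'E'
import sys
from h import *
from scipy.spatial.transform import Rotation as Ro
def go(tg,p=None,R=None):
    s=observe(); p=s["position"] if p is None else p; R=Ro.from_rotvec(s["ee_rot"]) if R is None else R
    a=np.radians(tg[3]); T=Ro.from_matrix(np.array([[np.cos(a),np.sin(a),0],[np.sin(a),-np.cos(a),0],[0,0,-1]]).astype(float))
    d=R.inv().apply(np.array(tg[:3])-p); w=(R.inv()*T).as_rotvec()
    print("->",tg,"row",np.round(np.r_[d,w],4),"dist",round(float(np.linalg.norm(d)),3),"rows",round(max(np.linalg.norm(d)/.0417,np.degrees(np.linalg.norm(w))/7.16),1)); return np.array(tg[:3]),T
if __name__=="__main__":
    p=R=None
    s=observe(); v=Ro.from_rotvec(s["ee_rot"]).as_matrix()
    print("now",np.round(s["position"],4),"yaw",round(float(np.degrees(np.arctan2(v[1,0],v[0,0]))),2),"tilt",round(float(np.degrees(np.arccos(-v[2,2]))),2),"F",np.round(s["force"],1),"w",round(s["width"],3),"t",s["clock"])
    for a in sys.argv[1:]: p,R=go([float(q) for q in a.split(",")],p,R)
E
python3 g.py .38,-.28,.2,20 .591,.042,.17,20 .591,.042,.087,20
```

```text
now [ 0.1732 -0.6005  0.2267] yaw 16.08 tilt 0.0 F [ 0.5  0.3 -0.2] w 1.0 t 1.25
-> [0.38, -0.28, 0.2, 20.0] row [ 2.876e-01 -2.507e-01  2.670e-02  0.000e+00  1.000e-04 -6.830e-02] dist 0.382 rows 9.2
-> [0.591, 0.042, 0.17, 20.0] row [ 0.3084 -0.2304  0.03    0.      0.      0.    ] dist 0.386 rows 9.3
-> [0.591, 0.042, 0.087, 20.0] row [0.    0.    0.083 0.    0.    0.   ] dist 0.083 rows 2.0
```

Request:
{"op": "jog_arm", "data": {
  "motion": [
    [[0.288,-0.251,0.027,0,0,-0.068,-1],[0.288,-0.251,0.027,0,0,-0.068,-1],[0.288,-0.251,0.027,0,0,-0.068,-1],[0.288,-0.251,0.027,0,0,-0.068,-1],[0.288,-0.251,0.027,0,0,-0.068,-1],[0.288,-0.251,0.027,0,0,-0.068,-1],[0.288,-0.251,0.027,0,0,-0.068,-1],[0.288,-0.251,0.027,0,0,-0.068,-1],[0.288,-0.251,0.027,0,0,-0.068,-1],[0.288,-0.251,0.027,0,0,-0.068,-1]]
  ]
}}

```text
clock: 2.08
position: [0.3841, -0.2731, 0.1998]
ee_rot: [-3.09, -0.557, -0.003]
force: [1.2, 0.1, 0.6]
width: 0.998
gripper_force: 0.0
```

Request:
{"op": "jog_arm", "data": {
  "motion": [
    [[0.308,-0.23,0.03,0,0,0,-1],[0.308,-0.23,0.03,0,0,0,-1],[0.308,-0.23,0.03,0,0,0,-1],[0.308,-0.23,0.03,0,0,0,-1],[0.308,-0.23,0.03,0,0,0,-1],[0.308,-0.23,0.03,0,0,0,-1],[0.308,-0.23,0.03,0,0,0,-1],[0.308,-0.23,0.03,0,0,0,-1],[0.308,-0.23,0.03,0,0,0,-1],[0.308,-0.23,0.03,0,0,0,-1]]
  ]
}}

```text
clock: 2.92
position: [0.5936, 0.0494, 0.1694]
ee_rot: [-3.088, -0.555, -0.004]
force: [-0.2, 1.3, 1.0]
width: 0.997
gripper_force: 0.0
```

```bash
python3 g.py .591,.042,.17,20 .591,.042,.087,20; python3 -c "
from h import *
save('top','t1',(205,140,325,240),6)"
```

```text
now [0.5936 0.0494 0.1694] yaw 20.37 tilt 0.25 F [-0.2  1.3  1. ] w 0.997 t 2.9167
-> [0.591, 0.042, 0.17, 20.0] row [-0.005   0.006  -0.0006 -0.0033 -0.0029  0.0064] dist 0.008 rows 0.2
-> [0.591, 0.042, 0.087, 20.0] row [0.    0.    0.083 0.    0.    0.   ] dist 0.083 rows 2.0
```

View pics/t1.png

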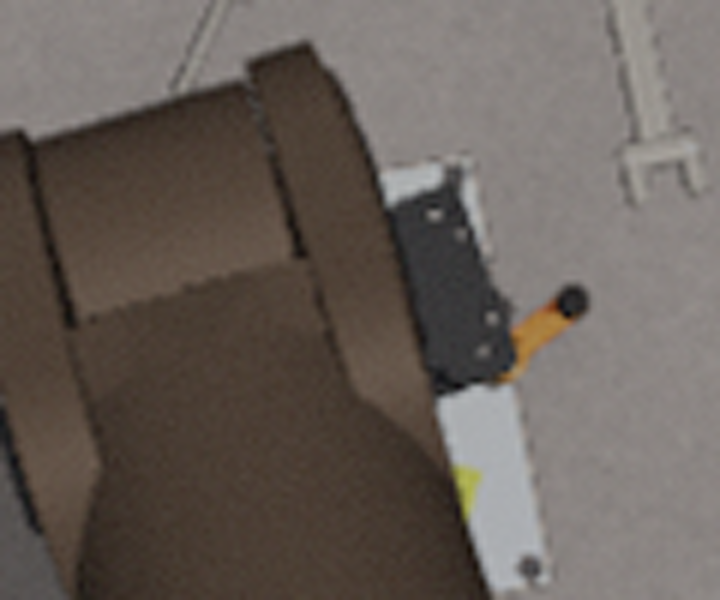

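The top view is occluded by the arm here; only the dog knob (572,300 in the crop) is in view. The position reading had not settled, so I'll descend and check it.

Request:
{"op": "jog_arm", "data": {
  "motion": [
    [[0,0,0.03,0,0,0,-1],[0,0,0.05,0,0,0,-1],[0,0,0.05,0,0,0,-1],[0,0,0.05,0,0,0,-1]]
  ]
}}

```text
clock: 3.3
position: [0.5904, 0.0408, 0.1192]
ee_rot: [3.094, 0.544, -0.004]
force: [0.4, -0.0, 0.8]
width: 1.001
gripper_force: 0.0
```

```bash
python3 g.py .591,.042,.087,20
```

```text
now [0.5904 0.0408 0.1192] yaw 19.95 tilt 0.14 F [ 0.4 -0.   0.8] w 1.001 t 3.3
-> [0.591, 0.042, 0.087, 20.0] row [ 0.0011 -0.0009  0.0322 -0.0002  0.0025 -0.001 ] dist 0.032 rows 0.8
```

Request:
{"op": "jog_arm", "data": {
  "motion": [
    [[0,0,0.032,0,0,0,-1],[0,0,0.032,0,0,0,-1],[0,0,0.032,0,0,0,1],[0,0,0.032,0,0,0,1],[0,0,0.032,0,0,0,1],[0,0,0.032,0,0,0,1],[0,0,0.032,0,0,0,1],[0,0,0.032,0,0,0,1],[0,0,0.032,0,0,0,1],[0,0,0.032,0,0,0,1]]
  ],
  "force": 10
}}

```text
clock: 4.13
position: [0.5913, 0.0418, 0.0879]
ee_rot: [3.094, 0.545, 0.0]
force: [-0.8, -0.1, 0.1]
width: 0.47
gripper_force: 0.0
```

```bash
python3 - <<'E'
from fit import *
im=get_image("top")
d=silhouettes("bin","top")
for q in d[:2]:
    r=cv2.minAreaRect(quad(q["mask"]).astype(np.float32)); print(q["p"],q["pixel"],r,ray("top",r[0],.045))
E
python3 g.py .591,.042,.16,20 .4,-.25,.16,11 .4,-.25,.03,11
```

```text
0.9 [361.3, 281.9] ((361.4331970214844, 280.3614807128906), (50.22548294067383, 46.508544921875), 88.21009063720703) [[ 0.3912 -0.2588  0.045 ]]
now [0.5912 0.0418 0.0877] yaw 19.98 tilt 0.0 F [ 0.4 -0.  -0.7] w 0.377 t 4.2333
-> [0.591, 0.042, 0.16, 20.0] row [-0.0002 -0.0002 -0.0723  0.      0.     -0.0003] dist 0.072 rows 1.7
-> [0.4, -0.25, 0.16, 11.0] row [-0.2794  0.2091  0.      0.      0.      0.1571] dist 0.349 rows 8.4
-> [0.4, -0.25, 0.03, 11.0] row [0.   0.   0.13 0.   0.   0.  ] dist 0.13 rows 3.1
```

Request:
{"op": "jog_arm", "data": {
  "motion": [
    [[0,0,0,0,0,0,1],[0,0,0,0,0,0,1],[0,0,0,0,0,0,1],[0,0,0,0,0,0,1],[0,0,-0.03,0,0,0,1],[0,0,-0.072,0,0,0,1],[0,0,-0.072,0,0,0,1],[0,0,-0.072,0,0,0,1]]
  ]
}}

```text
clock: 4.9
position: [0.593, 0.0422, 0.1623]
ee_rot: [3.094, 0.545, 0.008]
force: [0.5, -0.6, -1.0]
width: 0.282
gripper_force: 10.0
```

```bash
python3 g.py .391,-.259,.16,11 .391,-.259,.025,11
```

```text
now [0.593  0.0422 0.1623] yaw 19.97 tilt 0.3 F [ 0.5 -0.6 -1. ] w 0.282 t 4.9
-> [0.391, -0.259, 0.16, 11.0] row [-0.2927  0.2141  0.001   0.0008 -0.0051  0.1566] dist 0.363 rows 8.7
-> [0.391, -0.259, 0.025, 11.0] row [0.    0.    0.135 0.    0.    0.   ] dist 0.135 rows 3.2
```

Request:
{"op": "jog_arm", "data": {
  "motion": [
    [[-0.29,0.214,0,0,0,0.157,1],[-0.29,0.214,0,0,0,0.157,1],[-0.29,0.214,0,0,0,0.157,1],[-0.29,0.214,0,0,0,0.157,1],[-0.29,0.214,0,0,0,0.157,1],[-0.29,0.214,0,0,0,0.157,1],[-0.29,0.214,0,0,0,0.157,1],[-0.29,0.214,0,0,0,0.157,1],[-0.29,0.214,0,0,0,0.157,1],[-0.29,0.214,0,0,0,0.157,1]]
  ]
}}

```text
clock: 5.73
position: [0.3868, -0.2635, 0.1586]
ee_rot: [3.128, 0.287, -0.006]
force: [1.3, -0.4, 0.6]
width: 0.282
gripper_force: 10.0
```

Request:
{"op": "jog_arm", "data": {
  "motion": [
    [[0,0,0.04,0,0,0,1],[0,0,0.08,0,0,0,1],[0,0,0.12,0,0,0,1],[0,0,0.137,0,0,0,1],[0,0,0.137,0,0,0,1],[0,0,0.137,0,0,0,0],[0,0,0.137,0,0,0,0],[0,0,0.137,0,0,0,0],[0,0,0.08,0,0,0,0],[0,0,0.01,0,0,0,0]]
  ]
}}

```text
clock: 6.57
position: [0.3907, -0.2576, 0.1066]
ee_rot: [-3.125, -0.301, 0.004]
force: [0.8, -0.7, 0.8]
width: 0.493
gripper_force: 0.0
```

```bash
python3 g.py .391,-.259,.15,11 .5,.02,.2,11 .5982,.2986,.13,11 .5982,.2986,.046,11
```

```text
now [ 0.3907 -0.2576  0.1066] yaw 11.0 tilt 0.21 F [ 0.8 -0.7  0.8] w 0.493 t 6.5667
-> [0.391, -0.259, 0.15, 11.0] row [-0.0001  0.0014 -0.0434 -0.0026  0.0026  0.    ] dist 0.043 rows 1.0
-> [0.5, 0.02, 0.2, 11.0] row [ 0.1602 -0.2531 -0.05    0.      0.      0.    ] dist 0.304 rows 7.3
-> [0.5982, 0.2986, 0.13, 11.0] row [ 0.1496 -0.2547  0.07    0.      0.      0.    ] dist 0.304 rows 7.3
-> [0.5982, 0.2986, 0.046, 11.0] row [0.    0.    0.084 0.    0.    0.   ] dist 0.084 rows 2.0
```

Request:
{"op": "jog_arm", "data": {
  "motion": [
    [[0.05,-0.06,-0.08,0,0,0,0],[0.16,-0.252,-0.095,0,0,0,0],[0.16,-0.252,-0.095,0,0,0,0],[0.16,-0.252,-0.095,0,0,0,0],[0.16,-0.252,-0.095,0,0,0,0],[0.16,-0.252,-0.095,0,0,0,0],[0.16,-0.252,-0.095,0,0,0,0],[0.16,-0.252,-0.095,0,0,0,0],[0.16,-0.252,-0.095,0,0,0,0],[0.16,-0.252,-0.095,0,0,0,0]]
  ]
}}

```text
clock: 7.4
position: [0.5016, 0.0213, 0.2028]
ee_rot: [-3.127, -0.306, -0.005]
force: [0.4, -0.5, -0.7]
width: 0.495
gripper_force: 0.0
```

Request:
{"op": "jog_arm", "data": {
  "motion": [
    [[0.15,-0.255,0.07,0,0,0,0],[0.15,-0.255,0.07,0,0,0,0],[0.15,-0.255,0.07,0,0,0,0],[0.15,-0.255,0.07,0,0,0,0],[0.15,-0.255,0.07,0,0,0,0],[0.15,-0.255,0.07,0,0,0,0],[0.15,-0.255,0.07,0,0,0,0],[0.15,-0.255,0.07,0,0,0,0],[0.15,-0.255,0.07,0,0,0,0],[0.15,-0.255,0.07,0,0,0,0]]
  ]
}}

```text
clock: 8.23
position: [0.5996, 0.2969, 0.1309]
ee_rot: [3.126, 0.3, -0.001]
force: [0.1, -0.9, -0.3]
width: 0.502
gripper_force: 0.0
```

```bash
python3 - <<'E'
from fit import *
im=get_image("top")
d=silhouettes("cap","top")
for q in d[:3]: print(q["p"],q["pixel"],q["mask"].sum())
print(observe()["joints"]); save("scene","s1",(170,150,430,330),3)
E
python3 g.py .5982,.2986,.13,11 .5982,.2986,.046,11
```

```text
0.66 [357.9, 276.8] 117
[-0.3368  0.6121 -0.318   1.5427  0.2143  1.0216 -2.0949]
now [0.6002 0.2955 0.1317] yaw 10.82 tilt 0.09 F [-0.1 -0.4 -0.8] w 0.503 t 8.3833
-> [0.5982, 0.2986, 0.13, 11.0] row [-0.0014 -0.0034  0.0017  0.0015 -0.0006 -0.0032] dist 0.004 rows 0.1
-> [0.5982, 0.2986, 0.046, 11.0] row [0.    0.    0.084 0.    0.    0.   ] dist 0.084 rows 2.0
```

View pics/s1.png

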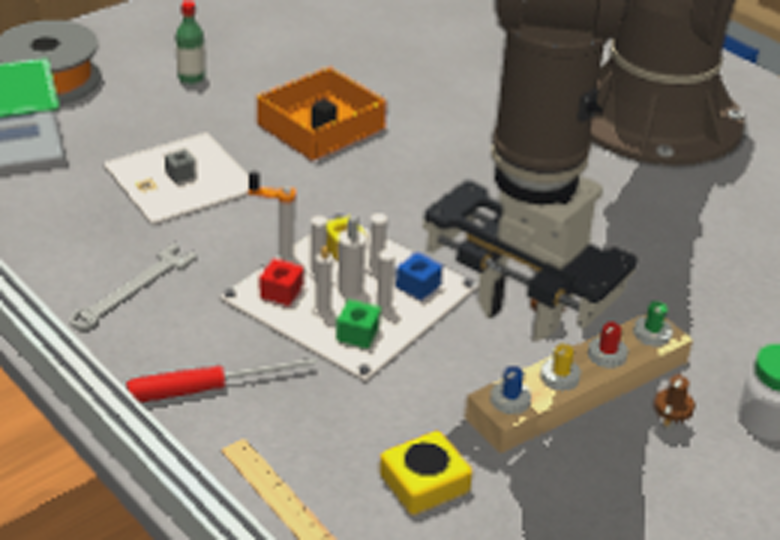

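The cap is in the bin (322,110 in the crop), the shaft is bare and the four pulleys stand in the rack. Now I'll turn the tool about 90° to stay clear of the wrist limit.

Request:
{"op": "jog_arm", "data": {
  "motion": [
    [[0,0,0,0,0,-1.25,0],[0,0,0,0,0,-1.25,0],[0,0,0,0,0,-1.25,0],[0,0,0,0,0,-1.25,0],[0,0,0,0,0,-1.25,0],[0,0,0,0,0,-1.25,0],[0,0,0,0,0,-1.25,0],[0,0,0,0,0,-1.25,0],[0,0,0,0,0,-1.25,0],[0,0,0,0,0,-1.25,0]]
  ]
}}

```text
clock: 9.22
position: [0.6001, 0.296, 0.1318]
ee_rot: [2.355, 2.077, 0.0]
force: [0.2, -0.0, 0.2]
width: 0.498
gripper_force: 0.0
```

Request:
{"op": "jog_arm", "data": {
  "motion": [
    [[0,0,0,0,0,-0.3,0],[0,0,0,0,0,-0.3,0],[0,0,0,0,0,-0.3,0],[0,0,0,0,0,-0.3,0],[0,0,0,0,0,-0.3,0]]
  ]
}}

```text
clock: 9.63
position: [0.6, 0.2966, 0.1315]
ee_rot: [2.028, 2.398, -0.0]
force: [-0.1, 0.1, -0.4]
width: 0.5
gripper_force: 0.0
```

```bash
python3 - <<'E'
from h import *
s=observe(); print(proj("scene",[s["position"]]), (proj("scene",[[0.6,.2955,.1317]])-[170,150])*3, s["joints"])
E
python3 g.py .5982,.2986,.046,100
```

```text
[[342.29019729 258.54481153]] [[516.05012577 324.8779035 ]] [-0.11742772  0.69240793 -0.69636262  1.52028983  0.47756266  1.10387656
 -0.75115081]
now [0.6    0.2966 0.1315] yaw 99.56 tilt 0.06 F [-0.1  0.1 -0.4] w 0.5 t 9.6333
-> [0.5982, 0.2986, 0.046, 100.0] row [ 0.0023 -0.0015  0.0855  0.0006  0.0009 -0.0076] dist 0.086 rows 2.1
```

Request:
{"op": "jog_arm", "data": {
  "motion": [
    [[0.0023,-0.0015,0.04,0,0,0,0],[0.0023,-0.0015,0.075,0,0,0,0],[0.0023,-0.0015,0.0855,0,0,0,0],[0.0023,-0.0015,0.0855,0,0,0,1],[0.0023,-0.0015,0.0855,0,0,0,1],[0.0023,-0.0015,0.0855,0,0,0,1],[0.0023,-0.0015,0.0855,0,0,0,1],[0.0023,-0.0015,0.0855,0,0,0,1],[0.0023,-0.0015,0.0855,0,0,0,1],[0.0023,-0.0015,0.0855,0,0,0,1]]
  ],
  "force": 20
}}

```text
clock: 10.47
position: [0.5981, 0.3012, 0.0475]
ee_rot: [2.023, 2.402, 0.003]
force: [-3.2, -0.3, 7.5]
width: 0.209
gripper_force: 20.0
```

```bash
python3 - <<'E'
from h import *
for c,d in dict(blue=(.5982,.2986),yellow=(.5337,.3067),red=(.4692,.3141),green=(.4046,.3219)).items():
    print(c,(proj("scene",[[*d,.042],[*d,.070]])-[170,150])*3)
for c,d in dict(blue=(.5257,.085),yellow=(.5473,-.0232),red=(.6556,-.0017),green=(.634,.1066)).items():
    print(c,(proj("scene",[[*d,.038]])-[170,150])*3)
print((proj("scene",[[.5907,.0417,.108]])-[170,150])*3)
E
python3 g.py .5982,.2986,.046,100
```

```text
blue [[510.18316729 394.27823928]
 [513.07688594 373.51352444]]
yellow [[560.12684568 371.4469801 ]
 [563.56082799 350.85193641]]
red [[607.24304189 349.20143631]
 [611.14531965 328.7954367 ]]
green [[652.47567441 328.04260415]
 [656.79199493 307.84053695]]
blue [[419.89918204 266.29931598]]
yellow [[343.76701901 228.16456264]]
red [[281.19887803 272.27597514]]
green [[358.71846949 314.08625033]]
[[352.77836043 218.605144  ]]
now [0.5981 0.3012 0.0475] yaw 99.79 tilt 0.12 F [-3.2 -0.3  7.5] w 0.209 t 10.4667
-> [0.5982, 0.2986, 0.046, 100.0] row [-0.0025 -0.0004  0.0015  0.002  -0.0008 -0.0037] dist 0.003 rows 0.1
```

Request:
{"op": "jog_arm", "data": {
  "motion": [
    [[0,0,0,0,0,0,1],[0,0,0,0,0,0,1]]
  ]
}}

```text
clock: 10.63
position: [0.5981, 0.3011, 0.0475]
ee_rot: [2.023, 2.402, 0.003]
force: [-1.9, -2.1, 7.7]
width: 0.212
gripper_force: 20.0
```

Request:
{"op": "jog_arm", "data": {
  "motion": [
    [[0,0,-0.02,0,0,0,1],[0,0,-0.05,0,0,0,1],[0,0,-0.09,0,0,0,1],[0,0,-0.1,0,0,0,1],[0,0,-0.1,0,0,0,1],[0,0,-0.1,0,0,0,1]]
  ]
}}

```text
clock: 11.13
position: [0.5982, 0.3005, 0.1466]
ee_rot: [2.023, 2.402, 0.003]
force: [-0.4, -1.2, -1.9]
width: 0.209
gripper_force: 20.0
```

```bash
python3 g.py .5257,.085,.147,88 .5257,.085,.091,88
```

```text
now [0.5982 0.3005 0.1466] yaw 99.77 tilt 0.13 F [-0.4 -1.2 -1.9] w 0.209 t 11.1333
-> [0.5257, 0.085, 0.147, 88.0] row [-0.2001 -0.108  -0.0007  0.0022 -0.0005  0.2055] dist 0.227 rows 5.5
-> [0.5257, 0.085, 0.091, 88.0] row [0.    0.    0.056 0.    0.    0.   ] dist 0.056 rows 1.3
```

Request:
{"op": "jog_arm", "data": {
  "motion": [
    [[-0.198,-0.1075,0,0,0,0.206,1],[-0.198,-0.1075,0,0,0,0.206,1],[-0.198,-0.1075,0,0,0,0.206,1],[-0.198,-0.1075,0,0,0,0.206,1],[-0.198,-0.1075,0,0,0,0.206,1],[-0.198,-0.1075,0,0,0,0.206,1],[-0.198,-0.1075,0,0,0,0.206,1],[-0.198,-0.1075,0,0,0,0.206,1],[-0.198,-0.1075,0.05,0,0,0.206,1],[-0.198,-0.1075,0.05,0,0,0.206,1]]
  ]
}}

```text
clock: 11.97
position: [0.5237, 0.0876, 0.0917]
ee_rot: [-2.257, -2.181, 0.004]
force: [-1.7, -1.3, -3.1]
width: 0.213
gripper_force: 20.0
```

Request:
{"op": "jog_arm", "data": {
  "motion": [
    [[0,0,0.003,0,0,0,1],[0,0,0.006,0,0,0,1],[0,0,0.006,0,0,0,1]]
  ]
}}

```text
clock: 12.22
position: [0.5256, 0.0882, 0.0898]
ee_rot: [-2.258, -2.183, -0.001]
force: [1.1, -0.7, -1.5]
width: 0.21
gripper_force: 20.0
```

```bash
python3 - <<'E'
from h import *
save("scene","s2",(260,190,360,265),7)
p=observe()["position"]; print((proj("scene",[[p[0],p[1]-.002,p[2]-.0155],[p[0],p[1]-.002,p[2]-.0415],[.5257,.085,.038]])-[260,190])*7)
E
python3 g.py .5257,.087,.091,88
```

```text
[[355.48810231 281.50718086]
 [352.20561034 324.92141154]
 [349.76475809 341.36507061]]
now [0.5259 0.088  0.0902] yaw 88.05 tilt 0.05 F [ 0.3 -0.1 -0.9] w 0.21 t 12.2667
-> [0.5257, 0.087, 0.091, 88.0] row [-0.001  -0.0002 -0.0008  0.0007 -0.0006  0.0009] dist 0.001 rows 0.0
```

View pics/s2.png

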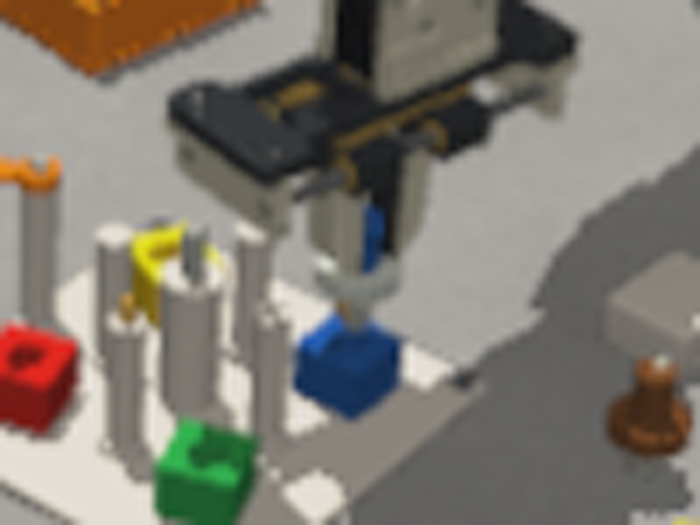

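The held blue pulley's disc is at (357,285) and its tip at (352,325), over the blue hub (350,340), so it is aligned. I'll lower it.

Request:
{"op": "jog_arm", "data": {
  "motion": [
    [[-0.001,0,0.006,0,0,0,1],[-0.001,0,0.012,0,0,0,1],[-0.001,0,0.018,0,0,0,1],[-0.001,0,0.021,0,0,0,1],[-0.001,0,0.021,0,0,0,1]]
  ]
}}

```text
clock: 12.68
position: [0.525, 0.0858, 0.0677]
ee_rot: [-2.26, -2.182, 0.002]
force: [0.6, 0.2, -1.6]
width: 0.217
gripper_force: 20.0
```

Request:
{"op": "jog_arm", "data": {
  "motion": [
    [[0,0,0.004,0,0,0,1],[0,0,0.006,0,0,0,1],[0,0,0.008,0,0,0,1],[0,0,0.008,0,0,0,1]]
  ]
}}

```text
clock: 13.02
position: [0.5253, 0.0863, 0.0602]
ee_rot: [-2.259, -2.182, -0.0]
force: [-0.4, 1.5, -2.1]
width: 0.209
gripper_force: 20.0
```

The key is in the keyway with almost no force. I'll press home.

Request:
{"op": "jog_arm", "data": {
  "motion": [
    [[0,0,0.004,0,0,0,1],[0,0,0.0065,0,0,0,1],[0,0,0.0075,0,0,0,1],[0,0,0.0075,0,0,0,1]]
  ]
}}

```text
clock: 13.35
position: [0.5254, 0.0865, 0.0535]
ee_rot: [2.259, 2.182, 0.001]
force: [-2.4, 1.5, 6.4]
width: 0.212
gripper_force: 20.0
```

```bash
python3 g.py
```

```text
now [0.5254 0.0865 0.0535] yaw 88.01 tilt 0.03 F [-2.4  1.5  6.4] w 0.212 t 13.35
```

Request:
{"op": "jog_arm", "data": {
  "motion": [
    [[0,0,-0.001,0,0,0,0],[0,0,-0.001,0,0,0,0],[0,0,-0.001,0,0,0,0],[0,0,-0.001,0,0,0,0],[0,0,-0.04,0,0,0,0],[0,0,-0.08,0,0,0,0],[0,0,-0.08,0,0,0,0],[0,0,-0.08,0,0,0,0]]
  ]
}}

```text
clock: 14.02
position: [0.5269, 0.0863, 0.1351]
ee_rot: [2.259, 2.18, 0.005]
force: [-0.3, -0.7, -0.9]
width: 0.499
gripper_force: 0.0
```

```bash
python3 g.py .5337,.3067,.12,140 .5337,.3067,.046,140; python3 - <<'E'
from h import *
print((proj("scene",[.5257,.085,.076])-[255,180])*7)
save("scene","s3",(255,180,355,255),7)
E
```

```text
now [0.5269 0.0863 0.1351] yaw 87.96 tilt 0.25 F [-0.3 -0.7 -0.9] w 0.499 t 14.0167
-> [0.5337, 0.3067, 0.12, 140.0] row [ 0.2205 -0.0011  0.0153  0.0043  0.0014 -0.9083] dist 0.221 rows 7.3
-> [0.5337, 0.3067, 0.046, 140.0] row [0.    0.    0.074 0.    0.    0.   ] dist 0.074 rows 1.8
[[389.52820204 348.16198653]]
```

View pics/s3.png

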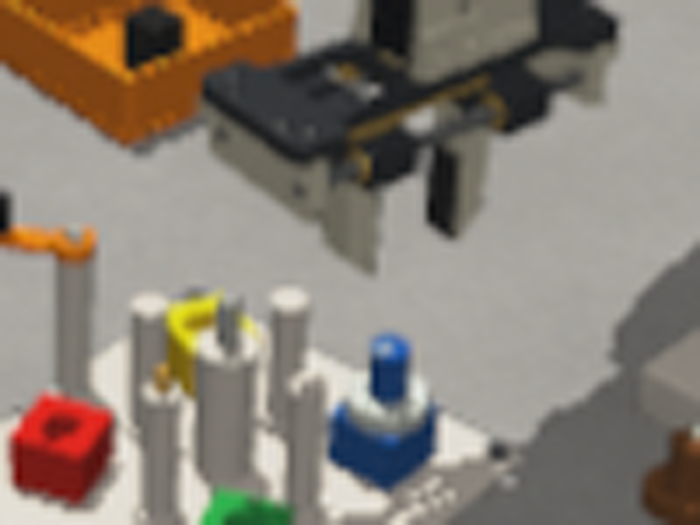

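The blue pulley is flush, with its grip top at (390,343) against a predicted (390,348). Now yellow.

Request:
{"op": "jog_arm", "data": {
  "motion": [
    [[0.2205,-0.001,0.015,0,0,-0.908,0],[0.2205,-0.001,0.015,0,0,-0.908,0],[0.2205,-0.001,0.015,0,0,-0.908,0],[0.2205,-0.001,0.015,0,0,-0.908,0],[0.2205,-0.001,0.015,0,0,-0.908,0],[0.2205,-0.001,0.015,0,0,-0.908,0],[0.2205,-0.001,0.015,0,0,-0.908,0],[0.2205,-0.001,0.015,0,0,-0.908,0],[0.2205,-0.001,0.015,0,0,-0.908,0],[0.2205,-0.001,0.015,0,0,-0.908,0]]
  ]
}}

```text
clock: 14.9
position: [0.5315, 0.3058, 0.1166]
ee_rot: [-1.076, -2.95, 0.003]
force: [0.0, 0.0, -1.3]
width: 0.498
gripper_force: 0.0
```

Request:
{"op": "jog_arm", "data": {
  "motion": [
    [[0,0,0,0,0,0,0],[0,0,0,0,0,0,0]]
  ]
}}

```text
clock: 15.07
position: [0.5321, 0.3059, 0.1177]
ee_rot: [-1.077, -2.951, 0.001]
force: [0.1, -0.5, -0.0]
width: 0.498
gripper_force: 0.0
```

```bash
python3 g.py .5337,.3067,.047,140
```

```text
now [0.5321 0.3059 0.1177] yaw 139.92 tilt 0.04 F [ 0.1 -0.5 -0. ] w 0.498 t 15.0667
-> [0.5337, 0.3067, 0.047, 140.0] row [-0.0007  0.0017  0.0707 -0.0006  0.0001 -0.0014] dist 0.071 rows 1.7
```

Request:
{"op": "jog_arm", "data": {
  "motion": [
    [[-0.0007,0.0017,0.035,0,0,0,0],[-0.0007,0.0017,0.06,0,0,0,0],[-0.0007,0.0017,0.07,0,0,0,0],[-0.0007,0.0017,0.07,0,0,0,1],[-0.0007,0.0017,0.07,0,0,0,1],[-0.0007,0.0017,0.07,0,0,0,1],[-0.0007,0.0017,0.07,0,0,0,1],[-0.0007,0.0017,0.07,0,0,0,1],[-0.0007,0.0017,0.07,0,0,0,1],[-0.0007,0.0017,0.07,0,0,0,1]]
  ],
  "force": 20
}}

```text
clock: 15.9
position: [0.5342, 0.3077, 0.0494]
ee_rot: [1.074, 2.951, 0.002]
force: [-2.0, -2.4, 7.4]
width: 0.211
gripper_force: 20.0
```

Request:
{"op": "jog_arm", "data": {
  "motion": [
    [[0,0,0,0,0,0,1],[0,0,-0.03,0,0,0,1],[0,0,-0.07,0,0,0,1],[0,0,-0.1,0,0,0,1],[0,0,-0.1,0,0,0,1]]
  ]
}}

```text
clock: 16.32
position: [0.5358, 0.3104, 0.155]
ee_rot: [1.072, 2.948, 0.013]
force: [0.8, 0.8, -1.0]
width: 0.214
gripper_force: 20.0
```

```bash
python3 g.py .5473,-.0232,.15,93 .5473,-.0232,.091,93
```

```text
now [0.5358 0.3104 0.155 ] yaw 140.02 tilt 0.56 F [ 0.8  0.8 -1. ] w 0.214 t 16.3167
-> [0.5473, -0.0232, 0.15, 93.0] row [-0.2231 -0.2483  0.0031  0.0098 -0.002   0.8207] dist 0.334 rows 8.0
-> [0.5473, -0.0232, 0.091, 93.0] row [0.    0.    0.059 0.    0.    0.   ] dist 0.059 rows 1.4
```

Request:
{"op": "jog_arm", "data": {
  "motion": [
    [[-0.223,-0.248,0,0,0,0.82,1],[-0.223,-0.248,0,0,0,0.82,1],[-0.223,-0.248,0,0,0,0.82,1],[-0.223,-0.248,0,0,0,0.82,1],[-0.223,-0.248,0,0,0,0.82,1],[-0.223,-0.248,0,0,0,0.82,1],[-0.223,-0.248,0,0,0,0.82,1],[-0.223,-0.248,0,0,0,0.82,1],[-0.223,-0.248,0,0,0,0.82,1],[-0.223,-0.248,0,0,0,0.82,1]]
  ]
}}

```text
clock: 17.15
position: [0.5451, -0.0298, 0.1477]
ee_rot: [2.168, 2.272, -0.002]
force: [-0.4, 1.4, -0.1]
width: 0.208
gripper_force: 20.0
```

Request:
{"op": "jog_arm", "data": {
  "motion": [
    [[0,0,0.03,0,0,0,1],[0,0,0.055,0,0,0,1],[0,0,0.055,0,0,0,1],[0,0,0.055,0,0,0,1]]
  ]
}}

```text
clock: 17.48
position: [0.5443, -0.0245, 0.0926]
ee_rot: [-2.158, -2.28, 0.002]
force: [0.7, 0.3, -0.8]
width: 0.21
gripper_force: 20.0
```

```bash
python3 g.py .5473,-.0232,.088,93 .5473,-.0232,.0554,93
```

```text
now [ 0.5443 -0.0245  0.0926] yaw 93.17 tilt 0.15 F [ 0.7  0.3 -0.8] w 0.21 t 17.4833
-> [0.5473, -0.0232, 0.088, 93.0] row [ 0.0012  0.0031  0.0046 -0.0024 -0.0009  0.003 ] dist 0.006 rows 0.1
-> [0.5473, -0.0232, 0.0554, 93.0] row [0.     0.     0.0326 0.     0.     0.    ] dist 0.033 rows 0.8
```

Request:
{"op": "jog_arm", "data": {
  "motion": [
    [[0.0012,0.003,0.003,0,0,0,1],[0.0012,0.003,0.004,0,0,0,1],[0.0012,0.003,0.004,0,0,0,1],[0.0012,0.003,0.01,0,0,0,1],[0.0012,0.003,0.016,0,0,0,1],[0.0012,0.003,0.021,0,0,0,1],[0.0012,0.003,0.021,0,0,0,1]]
  ]
}}

```text
clock: 18.07
position: [0.5473, -0.025, 0.0708]
ee_rot: [-2.161, -2.278, 0.002]
force: [0.4, -0.1, -1.3]
width: 0.209
gripper_force: 20.0
```

Request:
{"op": "jog_arm", "data": {
  "motion": [
    [[0,0,0.004,0,0,0,1],[0,0,0.007,0,0,0,1],[0,0,0.01,0,0,0,1],[0,0,0.01,0,0,0,1]]
  ]
}}

```text
clock: 18.4
position: [0.5485, -0.024, 0.0617]
ee_rot: [-2.161, -2.28, -0.002]
force: [1.9, 2.1, -2.5]
width: 0.21
gripper_force: 20.0
```

```bash
python3 g.py .5473,-.0232,.0554,93
```

```text
now [ 0.5485 -0.024   0.0617] yaw 93.06 tilt 0.06 F [ 1.9  2.1 -2.5] w 0.21 t 18.4
-> [0.5473, -0.0232, 0.0554, 93.0] row [ 0.0009 -0.0011  0.0063  0.0006 -0.0009  0.001 ] dist 0.006 rows 0.2
```

Request:
{"op": "jog_arm", "data": {
  "motion": [
    [[0.0003,-0.0003,0.004,0,0,0,1],[0.0003,-0.0003,0.0065,0,0,0,1],[0.0003,-0.0003,0.0075,0,0,0,1],[0.0003,-0.0003,0.0075,0,0,0,1]]
  ]
}}

```text
clock: 18.73
position: [0.5482, -0.0236, 0.0552]
ee_rot: [2.161, 2.28, 0.001]
force: [-2.3, 3.0, 9.4]
width: 0.211
gripper_force: 20.0
```

Request:
{"op": "jog_arm", "data": {
  "motion": [
    [[0,0,-0.001,0,0,0,0],[0,0,-0.001,0,0,0,0],[0,0,-0.001,0,0,0,0],[0,0,-0.001,0,0,0,0],[0,0,-0.04,0,0,0,0],[0,0,-0.08,0,0,0,0],[0,0,-0.1,0,0,0,0],[0,0,-0.1,0,0,0,0],[0,0,-0.1,0,0,0,0]]
  ]
}}

```text
clock: 19.48
position: [0.5485, -0.0248, 0.1556]
ee_rot: [2.161, 2.277, 0.002]
force: [-1.0, -0.9, -1.5]
width: 0.502
gripper_force: 0.0
```

```bash
python3 g.py .4692,.3141,.12,100 .4692,.3141,.048,100; python3 -c "from h import *;print(observe()['joints'])"
```

```text
now [ 0.5485 -0.0248  0.1556] yaw 92.99 tilt 0.13 F [-1.  -0.9 -1.5] w 0.502 t 19.4833
-> [0.4692, 0.3141, 0.12, 100.0] row [ 0.3426 -0.0616  0.0352  0.0021  0.0009 -0.1224] dist 0.35 rows 8.4
-> [0.4692, 0.3141, 0.048, 100.0] row [0.    0.    0.072 0.    0.    0.   ] dist 0.072 rows 1.7
[ 0.48309184  0.49184688 -0.74339585  1.8056378   0.39233606  0.99477317
 -0.36676088]
```

Request:
{"op": "jog_arm", "data": {
  "motion": [
    [[0.3425,-0.0615,0.03,0,0,-0.122,0],[0.3425,-0.0615,0.03,0,0,-0.122,0],[0.3425,-0.0615,0.03,0,0,-0.122,0],[0.3425,-0.0615,0.03,0,0,-0.122,0],[0.3425,-0.0615,0.03,0,0,-0.122,0],[0.3425,-0.0615,0.03,0,0,-0.122,0],[0.3425,-0.0615,0.03,0,0,-0.122,0],[0.3425,-0.0615,0.03,0,0,-0.122,0],[0.3425,-0.0615,0.03,0,0,-0.122,0],[0.3425,-0.0615,0.03,0,0,-0.122,0]]
  ]
}}

```text
clock: 20.32
position: [0.465, 0.3191, 0.1231]
ee_rot: [-2.008, -2.412, 0.001]
force: [0.2, 0.2, 0.8]
width: 0.502
gripper_force: 0.0
```

Request:
{"op": "jog_arm", "data": {
  "motion": [
    [[0,0,0,0,0,0,0],[0,0,0,0,0,0,0],[0,0,0,0,0,0,0]]
  ]
}}

```text
clock: 20.57
position: [0.4689, 0.3122, 0.1238]
ee_rot: [2.021, 2.404, -0.003]
force: [0.2, -1.0, -0.3]
width: 0.499
gripper_force: 0.0
```

```bash
python3 g.py .4692,.3141,.048,100
```

```text
now [0.4689 0.3122 0.1238] yaw 99.89 tilt 0.11 F [ 0.2 -1.  -0.3] w 0.499 t 20.5667
-> [0.4692, 0.3141, 0.048, 100.0] row [ 0.0019  0.0007  0.0758 -0.001   0.0017 -0.0019] dist 0.076 rows 1.8
```

Request:
{"op": "jog_arm", "data": {
  "motion": [
    [[0.001,0.0007,0.035,0,0,0,0],[0.001,0.0007,0.065,0,0,0,0],[0.001,0.0007,0.075,0,0,0,0],[0.001,0.0007,0.075,0,0,0,1],[0.001,0.0007,0.075,0,0,0,1],[0.001,0.0007,0.075,0,0,0,1],[0.001,0.0007,0.075,0,0,0,1],[0.001,0.0007,0.075,0,0,0,1],[0.001,0.0007,0.075,0,0,0,1],[0.001,0.0007,0.075,0,0,0,1]]
  ],
  "force": 20
}}

```text
clock: 21.4
position: [0.4692, 0.316, 0.0509]
ee_rot: [2.018, 2.407, 0.003]
force: [-2.5, -1.1, 7.5]
width: 0.213
gripper_force: 20.0
```

Request:
{"op": "jog_arm", "data": {
  "motion": [
    [[0,0,0,0,0,0,1],[0,0,-0.03,0,0,0,1],[0,0,-0.07,0,0,0,1],[0,0,-0.11,0,0,0,1],[0,0,-0.13,0,0,0,1],[0,0,-0.13,0,0,0,1]]
  ]
}}

```text
clock: 21.9
position: [0.4706, 0.3179, 0.1852]
ee_rot: [2.017, 2.405, 0.013]
force: [-0.3, 1.3, 0.1]
width: 0.212
gripper_force: 20.0
```

```bash
python3 g.py .6556,-.0017,.18,101 .6556,-.0017,.09,101
```

```text
now [0.4706 0.3179 0.1852] yaw 100.03 tilt 0.5 F [-0.3  1.3  0.1] w 0.212 t 21.9
-> [0.6556, -0.0017, 0.18, 101.0] row [-0.3469  0.1264  0.0049  0.0079 -0.0037 -0.017 ] dist 0.369 rows 8.9
-> [0.6556, -0.0017, 0.09, 101.0] row [0.   0.   0.09 0.   0.   0.  ] dist 0.09 rows 2.2
```

Request:
{"op": "jog_arm", "data": {
  "motion": [
    [[-0.3433,0.1284,0,0,0,-0.017,1],[-0.3433,0.1284,0,0,0,-0.017,1],[-0.3433,0.1284,0,0,0,-0.017,1],[-0.3433,0.1284,0,0,0,-0.017,1],[-0.3433,0.1284,0,0,0,-0.017,1],[-0.3433,0.1284,0,0,0,-0.017,1],[-0.3433,0.1284,0,0,0,-0.017,1],[-0.3433,0.1284,0,0,0,-0.017,1],[-0.3433,0.1284,0,0,0,-0.017,1],[-0.3433,0.1284,0,0,0,-0.017,1]]
  ]
}}

```text
clock: 22.73
position: [0.6578, -0.0106, 0.1776]
ee_rot: [2.01, 2.411, -0.006]
force: [0.2, -1.5, -1.2]
width: 0.209
gripper_force: 20.0
```

Request:
{"op": "jog_arm", "data": {
  "motion": [
    [[0,0,0.03,0,0,0,1],[0,0,0.07,0,0,0,1],[0,0,0.086,0,0,0,1],[0,0,0.086,0,0,0,1],[0,0,0.086,0,0,0,1]]
  ]
}}

```text
clock: 23.15
position: [0.6542, -0.0001, 0.0928]
ee_rot: [-1.997, -2.423, 0.002]
force: [0.8, -0.7, -0.6]
width: 0.214
gripper_force: 20.0
```

```bash
python3 g.py .6552,.0002,.09,101 .6552,.0002,.0569,101
```

```text
now [ 6.542e-01 -1.000e-04  9.280e-02] yaw 101.02 tilt 0.13 F [ 0.8 -0.7 -0.6] w 0.214 t 23.15
-> [0.6552, 0.0002, 0.09, 101.0] row [ 0.0001  0.001   0.0028 -0.0022 -0.0005  0.0003] dist 0.003 rows 0.1
-> [0.6552, 0.0002, 0.0569, 101.0] row [0.     0.     0.0331 0.     0.     0.    ] dist 0.033 rows 0.8
```

Request:
{"op": "jog_arm", "data": {
  "motion": [
    [[0,0.001,0.002,0,0,0,1],[0,0.001,0.008,0,0,0,1],[0,0.001,0.014,0,0,0,1],[0,0.001,0.02,0,0,0,1],[0,0.001,0.02,0,0,0,1]]
  ]
}}

```text
clock: 23.57
position: [0.6553, -0.0004, 0.0724]
ee_rot: [-1.998, -2.423, 0.002]
force: [0.2, 0.5, -1.8]
width: 0.211
gripper_force: 20.0
```

Request:
{"op": "jog_arm", "data": {
  "motion": [
    [[0,0,0.004,0,0,0,1],[0,0,0.007,0,0,0,1],[0,0,0.01,0,0,0,1],[0,0,0.01,0,0,0,1]]
  ]
}}

```text
clock: 23.9
position: [0.6559, 0.0003, 0.063]
ee_rot: [-1.998, -2.424, -0.0]
force: [0.5, 1.0, -4.9]
width: 0.213
gripper_force: 20.0
```

```bash
python3 g.py .6552,.0002,.0569,101
```

```text
now [6.559e-01 3.000e-04 6.300e-02] yaw 101.02 tilt 0.03 F [ 0.5  1.  -4.9] w 0.213 t 23.9
-> [0.6552, 0.0002, 0.0569, 101.0] row [-0.     -0.0007  0.0061 -0.0002 -0.0005  0.0004] dist 0.006 rows 0.1
```

Request:
{"op": "jog_arm", "data": {
  "motion": [
    [[0,0,0.004,0,0,0,1],[0,0,0.0065,0,0,0,1],[0,0,0.0075,0,0,0,1],[0,0,0.0075,0,0,0,1]]
  ]
}}

```text
clock: 24.23
position: [0.656, 0.0005, 0.0569]
ee_rot: [1.998, 2.424, 0.0]
force: [-4.0, 1.5, 9.8]
width: 0.214
gripper_force: 20.0
```

Request:
{"op": "jog_arm", "data": {
  "motion": [
    [[0,0,-0.001,0,0,0,0],[0,0,-0.001,0,0,0,0],[0,0,-0.001,0,0,0,0],[0,0,-0.001,0,0,0,0],[0,0,-0.04,0,0,0,0],[0,0,-0.08,0,0,0,0],[0,0,-0.12,0,0,0,0],[0,0,-0.12,0,0,0,0],[0,0,-0.12,0,0,0,0]]
  ]
}}

```text
clock: 24.98
position: [0.6576, 0.0002, 0.1788]
ee_rot: [1.996, 2.421, 0.005]
force: [-0.5, 0.6, -1.4]
width: 0.502
gripper_force: 0.0
```

```bash
python3 g.py .4046,.3219,.14,120 .4046,.3219,.049,120
```

```text
now [6.576e-01 2.000e-04 1.788e-01] yaw 100.97 tilt 0.3 F [-0.5  0.6 -1.4] w 0.502 t 24.9833
-> [0.4046, 0.3219, 0.14, 120.0] row [ 0.364  -0.1874  0.0376  0.0049  0.0017 -0.3321] dist 0.411 rows 9.9
-> [0.4046, 0.3219, 0.049, 120.0] row [0.    0.    0.091 0.    0.    0.   ] dist 0.091 rows 2.2
```

Request:
{"op": "jog_arm", "data": {
  "motion": [
    [[0.363,-0.186,0,0,0,-0.332,0],[0.363,-0.186,0,0,0,-0.332,0],[0.363,-0.186,0,0,0,-0.332,0],[0.363,-0.186,0,0,0,-0.332,0],[0.363,-0.186,0,0,0,-0.332,0],[0.363,-0.186,0,0,0,-0.332,0],[0.363,-0.186,0,0,0,-0.332,0],[0.363,-0.186,0.03,0,0,-0.332,0],[0.363,-0.186,0.036,0,0,-0.332,0],[0.363,-0.186,0.036,0,0,-0.332,0]]
  ]
}}

```text
clock: 25.82
position: [0.4022, 0.3216, 0.1386]
ee_rot: [-1.57, -2.721, 0.002]
force: [1.2, 0.4, 0.1]
width: 0.494
gripper_force: 0.0
```

Request:
{"op": "jog_arm", "data": {
  "motion": [
    [[0,0,0,0,0,0,0],[0,0,0,0,0,0,0],[0,0,0,0,0,0,0]]
  ]
}}

```text
clock: 26.07
position: [0.4041, 0.3199, 0.1391]
ee_rot: [-1.57, -2.721, 0.003]
force: [0.4, -0.1, -0.6]
width: 0.503
gripper_force: 0.0
```

```bash
python3 g.py .4046,.3219,.0485,120
```

```text
now [0.4041 0.3199 0.1391] yaw 120.04 tilt 0.11 F [ 0.4 -0.1 -0.6] w 0.503 t 26.0667
-> [0.4046, 0.3219, 0.0485, 120.0] row [ 0.0015  0.0015  0.0906 -0.0017  0.0008  0.0007] dist 0.091 rows 2.2
```

Request:
{"op": "jog_arm", "data": {
  "motion": [
    [[0.0007,0.0012,0.035,0,0,0,0],[0.0007,0.0012,0.07,0,0,0,0],[0.0007,0.0012,0.09,0,0,0,0],[0.0007,0.0012,0.09,0,0,0,0],[0.0007,0.0012,0.09,0,0,0,1],[0.0007,0.0012,0.09,0,0,0,1],[0.0007,0.0012,0.09,0,0,0,1],[0.0007,0.0012,0.09,0,0,0,1],[0.0007,0.0012,0.09,0,0,0,1],[0.0007,0.0012,0.09,0,0,0,1]]
  ],
  "force": 20
}}

```text
clock: 26.9
position: [0.4056, 0.3223, 0.0512]
ee_rot: [1.57, 2.72, 0.002]
force: [-0.7, -1.9, 8.8]
width: 0.21
gripper_force: 20.0
```

Request:
{"op": "jog_arm", "data": {
  "motion": [
    [[0,0,0,0,0,0,1],[0,0,0,0,0,0,1]]
  ]
}}

```text
clock: 27.07
position: [0.4055, 0.3223, 0.0512]
ee_rot: [1.57, 2.72, 0.002]
force: [-0.5, -2.1, 9.0]
width: 0.213
gripper_force: 20.0
```

Request:
{"op": "jog_arm", "data": {
  "motion": [
    [[0,0,-0.03,0,0,0,1],[0,0,-0.07,0,0,0,1],[0,0,-0.11,0,0,0,1],[0,0,-0.13,0,0,0,1],[0,0,-0.13,0,0,0,1],[0,0,-0.13,0,0,0,1]]
  ]
}}

```text
clock: 27.57
position: [0.4055, 0.3223, 0.1812]
ee_rot: [1.57, 2.719, 0.004]
force: [0.4, -0.6, -1.6]
width: 0.212
gripper_force: 20.0
```

```bash
python3 g.py .634,.1066,.18,98 .634,.1066,.09,98
```

```text
now [0.4055 0.3223 0.1812] yaw 119.99 tilt 0.17 F [ 0.4 -0.6 -1.6] w 0.212 t 27.5667
-> [0.634, 0.1066, 0.18, 98.0] row [-3.010e-01  9.010e-02  1.600e-03  2.900e-03 -2.000e-04  3.838e-01] dist 0.314 rows 7.5
-> [0.634, 0.1066, 0.09, 98.0] row [0.   0.   0.09 0.   0.   0.  ] dist 0.09 rows 2.2
```

Request:
{"op": "jog_arm", "data": {
  "motion": [
    [[-0.301,0.09,0,0,0,0.384,1],[-0.301,0.09,0,0,0,0.384,1],[-0.301,0.09,0,0,0,0.384,1],[-0.301,0.09,0,0,0,0.384,1],[-0.301,0.09,0,0,0,0.384,1],[-0.301,0.09,0,0,0,0.384,1],[-0.301,0.09,0,0,0,0.384,1],[-0.301,0.09,0,0,0,0.384,1],[-0.301,0.09,0,0,0,0.384,1],[-0.301,0.09,0.03,0,0,0.384,1]]
  ]
}}

```text
clock: 28.4
position: [0.6365, 0.1058, 0.1525]
ee_rot: [2.063, 2.365, 0.008]
force: [1.3, 1.5, -0.0]
width: 0.212
gripper_force: 20.0
```

Request:
{"op": "jog_arm", "data": {
  "motion": [
    [[0,0,0.04,0,0,0,1],[0,0,0.058,0,0,0,1],[0,0,0.058,0,0,0,1],[0,0,0.058,0,0,0,1]]
  ]
}}

```text
clock: 28.73
position: [0.6318, 0.1066, 0.0904]
ee_rot: [-2.058, -2.37, 0.005]
force: [0.6, 0.1, -0.5]
width: 0.211
gripper_force: 20.0
```

```bash
python3 g.py .634,.1066,.09,98 .634,.1066,.0572,98
```

```text
now [0.6318 0.1066 0.0904] yaw 98.08 tilt 0.22 F [ 0.6  0.1 -0.5] w 0.211 t 28.7333
-> [0.634, 0.1066, 0.09, 98.0] row [-0.0003  0.0022  0.0004 -0.0039  0.      0.0013] dist 0.002 rows 0.1
-> [0.634, 0.1066, 0.0572, 98.0] row [0.     0.     0.0328 0.     0.     0.    ] dist 0.033 rows 0.8
```

Request:
{"op": "jog_arm", "data": {
  "motion": [
    [[0,0.0012,0.001,0,0,0,1],[0,0.0012,0.006,0,0,0,1],[0,0.0012,0.012,0,0,0,1],[0,0.0012,0.018,0,0,0,1],[0,0.0012,0.018,0,0,0,1]]
  ]
}}

```text
clock: 29.15
position: [0.634, 0.1061, 0.073]
ee_rot: [-2.061, -2.371, 0.002]
force: [-1.0, 0.5, -1.6]
width: 0.21
gripper_force: 20.0
```

Request:
{"op": "jog_arm", "data": {
  "motion": [
    [[0,0,0.004,0,0,0,1],[0,0,0.007,0,0,0,1],[0,0,0.01,0,0,0,1],[0,0,0.01,0,0,0,1]]
  ]
}}

```text
clock: 29.48
position: [0.6342, 0.1064, 0.0634]
ee_rot: [-2.06, -2.371, 0.001]
force: [-0.3, -0.3, -1.8]
width: 0.212
gripper_force: 20.0
```

```bash
python3 g.py .634,.1066,.0572,98
```

```text
now [0.6342 0.1064 0.0634] yaw 98.01 tilt 0.05 F [-0.3 -0.3 -1.8] w 0.212 t 29.4833
-> [0.634, 0.1066, 0.0572, 98.0] row [ 0.0002 -0.0002  0.0062 -0.0009  0.0001  0.0002] dist 0.006 rows 0.1
```

Green's key is in. I'll press it home, release, and move aside to look at everything.

Request:
{"op": "jog_arm", "data": {
  "motion": [
    [[0,0,0.004,0,0,0,1],[0,0,0.0065,0,0,0,1],[0,0,0.0075,0,0,0,1],[0,0,0.0075,0,0,0,1]]
  ]
}}

```text
clock: 29.82
position: [0.6346, 0.1066, 0.0573]
ee_rot: [2.06, 2.371, -0.0]
force: [-2.0, -2.2, 6.7]
width: 0.208
gripper_force: 20.0
```

Request:
{"op": "jog_arm", "data": {
  "motion": [
    [[0,0,-0.001,0,0,0,0],[0,0,-0.001,0,0,0,0],[0,0,-0.001,0,0,0,0],[0,0,-0.001,0,0,0,0],[0,0,-0.04,0,0,0,0],[0,0,-0.08,0,0,0,0],[0,0,-0.12,0,0,0,0],[0,0,-0.16,0,0,0,0],[0,0,-0.16,0,0,0,0],[0,0,-0.16,0,0,0,0]]
  ]
}}

```text
clock: 30.65
position: [0.6359, 0.1073, 0.2193]
ee_rot: [2.059, 2.369, 0.006]
force: [-0.4, -0.6, -0.1]
width: 0.502
gripper_force: 0.0
```

```bash
python3 g.py .45,-.1,.22,98 .42,-.2,.22,70; python3 - <<'E'
from fit import *
im=get_image("scene")
for q in("cover","bin"):
    d=silhouettes(q,"scene"); print(q,[(x["p"],x["pixel"]) for x in d[:2]])
get_image("top")
d=silhouettes("cover","top"); print([(x["p"],x["pixel"],x["mask"].sum()) for x in d[:2]]); print(observe()["joints"])
E
```

```text
now [0.6359 0.1073 0.2193] yaw 98.01 tilt 0.3 F [-0.4 -0.6 -0.1] w 0.502 t 30.65
-> [0.45, -0.1, 0.22, 98.0] row [-1.794e-01 -2.130e-01 -1.900e-03  5.200e-03 -3.000e-04  2.000e-04] dist 0.278 rows 6.7
-> [0.42, -0.2, 0.22, 70.0] row [-0.0949 -0.0436  0.      0.      0.      0.4887] dist 0.104 rows 3.9
cover [(0.73, [231.3, 208.0]), (0.72, [354.1, 233.6])]
bin [(0.81, [264.7, 177.2]), (0.53, [205.5, 249.6])]
[(0.72, [362.9, 200.2], np.int64(2653)), (0.45, [363.4, 281.7], np.int64(123))]
[ 0.2142  0.584  -0.7407  1.4936  0.406   1.2252 -0.4433]
```

```bash
python3 - <<'E'
from fit import *
im=get_image("top"); d=silhouettes("cover","top"); print(fitrect("top",d[0]["mask"],.15,.15,.006))
x,e=fitrect("top",d[0]["mask"],.15,.15,.006)
c,s=np.cos(x[2]),np.sin(x[2]); W=lambda a,b,z:[x[0]+a*c-b*s,x[1]+a*s+b*c,z]
P=proj("top",[W(a,b,.034) for a,b in((.015,.015),(.015,-.015),(-.015,-.015),(-.015,.015))]+[W(.048,0,.006)]+[W(a,b,.006) for a,b in((.075,.075),(.075,-.075),(-.075,-.075),(-.075,.075))])
big=cv2.resize(im[165:240,325:400][:,:,::-1],None,fx=8,fy=8,interpolation=cv2.INTER_CUBIC)
for p in P: cv2.drawMarker(big,tuple(np.int32((p-[325,165]+.5)*8)),(255,0,255),cv2.MARKER_CROSS,9)
cv2.imwrite("pics/cov.png",big)
E
```

```text
Traceback (most recent call last):
IndexError: list index out of range
```

```bash
cat > cov.py <<'E'
from fit import *
im=get_image("top"); d=silhouettes("cover","top") or silhouettes("pin_hole","top") or silhouettes("cover","top")
m=max(d,key=lambda q:q["mask"].sum()*(q["pixel"][0]>320))["mask"]
x,e=fitrect("top",m,.15,.15,.006); print(x,e,np.degrees(x[2]))
c,s=np.cos(x[2]),np.sin(x[2]); W=lambda a,b,z:[x[0]+a*c-b*s,x[1]+a*s+b*c,z]
P=proj("top",[W(a,b,.034) for a,b in((.015,.015),(.015,-.015),(-.015,-.015),(-.015,.015))]+[W(.048,0,.006)]+[W(a,b,.006) for a,b in((.075,.075),(.075,-.075),(-.075,-.075),(-.075,.075))])
big=cv2.resize(im[165:240,325:400][:,:,::-1],None,fx=8,fy=8,interpolation=cv2.INTER_CUBIC)
for p in P: cv2.drawMarker(big,tuple(int(v) for v in (p-[325,165]+.5)*8),(255,0,255),cv2.MARKER_CROSS,9)
cv2.imwrite("pics/cov.png",big)
E
python3 cov.py
```

```text
[ 0.6129 -0.2706 -0.1428 -0.0014] 1.8931613068943387 -8.184080855435454
```

View pics/cov.png

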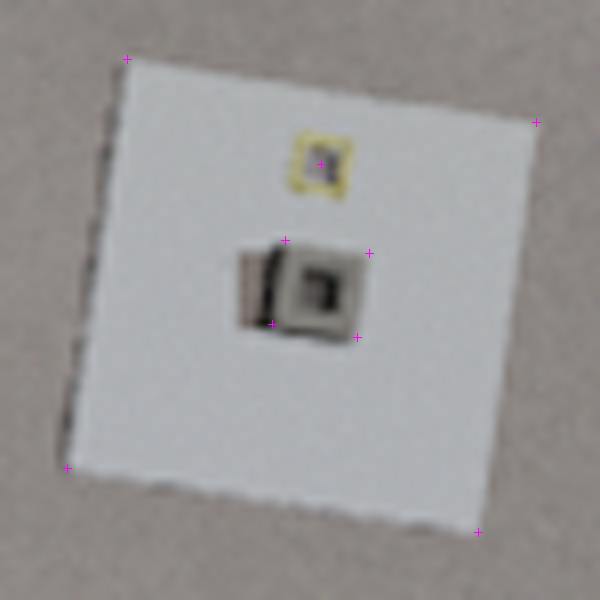

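The fit overlays well: the pin hole is at (320,165) in the crop and the boss agrees to about 1 mm. The cover is at (0.613,-0.271), yaw -8.2°. I'll grip the boss in both directions to centre it on the tool.

```bash
python3 g.py .613,-.271,.12,81.8
```

```text
now [0.6343 0.1065 0.2157] yaw 98.03 tilt 0.07 F [0.4 0.4 0.4] w 0.499 t 31.1
-> [0.613, -0.271, 0.12, 81.8] row [-3.708e-01 -7.370e-02  9.580e-02 -1.200e-03  1.000e-04  2.832e-01] dist 0.39 rows 9.4
```

Request:
{"op": "jog_arm", "data": {
  "motion": [
    [[-0.371,-0.0735,0.03,0,0,0.283,0],[-0.371,-0.0735,0.03,0,0,0.283,0],[-0.371,-0.0735,0.03,0,0,0.283,0],[-0.371,-0.0735,0.03,0,0,0.283,0],[-0.371,-0.0735,0.03,0,0,0.283,0],[-0.371,-0.0735,0.03,0,0,0.283,0],[-0.371,-0.0735,0.03,0,0,0.283,0],[-0.371,-0.0735,0.03,0,0,0.283,0],[-0.371,-0.0735,0.03,0,0,0.283,0],[-0.371,-0.0735,0.06,0,0,0.283,0]]
  ]
}}

```text
clock: 31.93
position: [0.6142, -0.283, 0.1599]
ee_rot: [2.379, 2.037, -0.001]
force: [0.2, -2.0, -0.5]
width: 0.497
gripper_force: 0.0
```

Request:
{"op": "jog_arm", "data": {
  "motion": [
    [[0,0,0.04,0,0,0,0],[0,0,0.08,0,0,0,0],[0,0,0.1,0,0,0,0],[0,0,0.1,0,0,0,0],[0,0,0.1,0,0,0,0]]
  ]
}}

```text
clock: 32.35
position: [0.613, -0.2707, 0.0558]
ee_rot: [-2.373, -2.056, 0.001]
force: [0.5, 0.5, 1.3]
width: 0.495
gripper_force: 0.0
```

```bash
python3 g.py .613,-.271,.012,81.8
```

```text
now [ 0.613  -0.2707  0.0558] yaw 81.82 tilt 0.13 F [0.5 0.5 1.3] w 0.495 t 32.35
-> [0.613, -0.271, 0.012, 81.8] row [-0.0003  0.0001  0.0438 -0.0022 -0.0008  0.0003] dist 0.044 rows 1.0
```

Request:
{"op": "jog_arm", "data": {
  "motion": [
    [[0,0,0.025,0,0,0,0],[0,0,0.04,0,0,0,0],[0,0,0.0435,0,0,0,0],[0,0,0.0435,0,0,0,1],[0,0,0.0435,0,0,0,1],[0,0,0.0435,0,0,0,1],[0,0,0.0435,0,0,0,1],[0,0,0.0435,0,0,0,1],[0,0,0.0435,0,0,0,1],[0,0,0.0435,0,0,0,1]]
  ],
  "force": 10
}}

```text
clock: 33.18
position: [0.6142, -0.2712, 0.0144]
ee_rot: [2.373, 2.056, 0.001]
force: [-1.6, 0.5, 7.1]
width: 0.326
gripper_force: 10.0
```

Request:
{"op": "jog_arm", "data": {
  "motion": [
    [[0,0,0,0,0,0,1],[0,0,0,0,0,0,1],[0,0,0,0,0,0,-0.1],[0,0,0,0,0,0,-0.1],[0,0,0,0,0,0,-0.1],[0,0,0,0,0,0,-0.1],[0,0,-0.03,0,0,0,-0.1],[0,0,-0.04,0,0,0,-0.1],[0,0,-0.04,0,0,0,-0.1]]
  ]
}}

```text
clock: 33.93
position: [0.6157, -0.2714, 0.0561]
ee_rot: [2.371, 2.054, 0.004]
force: [1.0, 0.5, 0.6]
width: 0.548
gripper_force: 0.0
```

Request:
{"op": "jog_arm", "data": {
  "motion": [
    [[0,0,0,0,0,1.15,-0.1],[0,0,0,0,0,1.15,-0.1],[0,0,0,0,0,1.15,-0.1],[0,0,0,0,0,1.15,-0.1],[0,0,0,0,0,1.15,-0.1],[0,0,0,0,0,1.15,-0.1],[0,0,0,0,0,1.15,-0.1],[0,0,0,0,0,1.15,-0.1],[0,0,0,0,0,1.15,-0.1],[0,0,0,0,0,1.15,-0.1]]
  ]
}}

```text
clock: 34.77
position: [0.6134, -0.2709, 0.0526]
ee_rot: [3.112, 0.426, -0.001]
force: [-0.1, -0.1, -0.9]
width: 0.555
gripper_force: 0.0
```

Request:
{"op": "jog_arm", "data": {
  "motion": [
    [[0,0,0,0,0,0.421,-0.1],[0,0,0,0,0,0.421,-0.1],[0,0,0,0,0,0.421,-0.1],[0,0,0,0,0,0.421,-0.1],[0,0,0,0,0,0.421,-0.1],[0,0,0,0,0,0.421,-0.1]]
  ]
}}

```text
clock: 35.27
position: [0.6134, -0.271, 0.0527]
ee_rot: [3.134, -0.218, -0.001]
force: [-0.8, -0.0, -0.4]
width: 0.547
gripper_force: 0.0
```

```bash
python3 g.py .613,-.271,.012,-8.2; python3 -c "from h import *;print(observe()['joints'])"
```

```text
now [ 0.6134 -0.271   0.0527] yaw -7.96 tilt 0.03 F [-0.8 -0.  -0.4] w 0.547 t 35.2667
-> [0.613, -0.271, 0.012, -8.2] row [-0.0004  0.0001  0.0407  0.0003  0.0005  0.0041] dist 0.041 rows 1.0
[ 0.44867791  0.68485375 -0.17676542  1.60969842  0.14770888  0.86053919
 -1.49537066]
```

Request:
{"op": "jog_arm", "data": {
  "motion": [
    [[0.0008,0,0.025,0,0,0.004,-0.1],[0.0008,0,0.037,0,0,0.004,-0.1],[0.0008,0,0.0405,0,0,0.004,-0.1],[0.0008,0,0.0405,0,0,0.004,1],[0.0008,0,0.0405,0,0,0.004,1],[0.0008,0,0.0405,0,0,0.004,1],[0.0008,0,0.0405,0,0,0.004,1],[0.0008,0,0.0405,0,0,0.004,1],[0.0008,0,0.0405,0,0,0.004,1],[0.0008,0,0.0405,0,0,0.004,1]]
  ],
  "force": 30
}}

```text
clock: 36.1
position: [0.6149, -0.2715, 0.0135]
ee_rot: [3.133, -0.231, 0.002]
force: [-1.4, -0.5, 5.7]
width: 0.325
gripper_force: 30.0
```

Request:
{"op": "jog_arm", "data": {
  "motion": [
    [[0,0,0,0,0,0,1],[0,0,0,0,0,0,1],[0,0,0,0,0,0,1]]
  ]
}}

```text
clock: 36.35
position: [0.6149, -0.2715, 0.0135]
ee_rot: [3.132, -0.231, 0.002]
force: [-0.6, 0.1, 6.0]
width: 0.328
gripper_force: 30.0
```

Request:
{"op": "jog_arm", "data": {
  "motion": [
    [[0,0,-0.03,0,0,0,1],[0,0,-0.07,0,0,0,1],[0,0,-0.11,0,0,0,1],[0,0,-0.15,0,0,0,1],[0,0,-0.17,0,0,0,1],[0,0,-0.17,0,0,0,1],[0,0,-0.17,0,0,0,1]]
  ]
}}

```text
clock: 36.93
position: [0.6147, -0.2713, 0.1836]
ee_rot: [3.132, -0.231, 0.003]
force: [-0.2, 0.1, -2.6]
width: 0.326
gripper_force: 30.0
```

```bash
python3 g.py .5907,.0416,.18,11.3 .5907,.0416,.13,11.3 .5907,.0416,.09,11.3
```

```text
now [ 0.6147 -0.2713  0.1836] yaw -8.44 tilt 0.11 F [-0.2  0.1 -2.6] w 0.326 t 36.9333
-> [0.5907, 0.0416, 0.18, 11.3] row [-0.0696 -0.306   0.0033  0.0008 -0.0018 -0.3445] dist 0.314 rows 7.5
-> [0.5907, 0.0416, 0.13, 11.3] row [0.   0.   0.05 0.   0.   0.  ] dist 0.05 rows 1.2
-> [0.5907, 0.0416, 0.09, 11.3] row [0.   0.   0.04 0.   0.   0.  ] dist 0.04 rows 1.0
```

Request:
{"op": "jog_arm", "data": {
  "motion": [
    [[-0.069,-0.306,0,0,0,-0.3445,1],[-0.069,-0.306,0,0,0,-0.3445,1],[-0.069,-0.306,0,0,0,-0.3445,1],[-0.069,-0.306,0,0,0,-0.3445,1],[-0.069,-0.306,0,0,0,-0.3445,1],[-0.069,-0.306,0,0,0,-0.3445,1],[-0.069,-0.306,0,0,0,-0.3445,1],[-0.069,-0.306,0,0,0,-0.3445,1],[-0.069,-0.306,0,0,0,-0.3445,1],[-0.069,-0.306,0,0,0,-0.3445,1]]
  ]
}}

```text
clock: 37.77
position: [0.5894, 0.0435, 0.1805]
ee_rot: [-3.125, -0.316, 0.006]
force: [0.5, -0.3, -2.3]
width: 0.326
gripper_force: 30.0
```

Request:
{"op": "jog_arm", "data": {
  "motion": [
    [[0,0,0.02,0,0,0,1],[0,0,0.04,0,0,0,1],[0,0,0.05,0,0,0,1],[0,0,0.05,0,0,0,1],[0,0,0.05,0,0,0,1]]
  ]
}}

```text
clock: 38.18
position: [0.5904, 0.0405, 0.1317]
ee_rot: [3.126, 0.307, -0.004]
force: [-0.5, 0.2, -2.1]
width: 0.324
gripper_force: 30.0
```

```bash
python3 g.py .5914,.0417,.129,11.3 .5914,.0417,.0955,11.3; python3 - <<'E'
from h import *
save("scene","s4",(220,150,340,240),6)
R=lambda p:(proj("scene",[p])-[220,150])*6
print(R([.5907,.0417,.108]),R([.5907+.048*np.cos(.1965),.0417+.048*np.sin(.1965),.095]))
E
```

```text
now [0.5904 0.0405 0.1317] yaw 11.22 tilt 0.14 F [-0.5  0.2 -2.1] w 0.324 t 38.1833
-> [0.5914, 0.0417, 0.129, 11.3] row [ 0.0012 -0.001   0.0027  0.0001  0.0024 -0.0013] dist 0.003 rows 0.1
-> [0.5914, 0.0417, 0.0955, 11.3] row [0.     0.     0.0335 0.     0.     0.    ] dist 0.033 rows 0.8
[[405.55672086 437.21028799]] [[348.67344059 496.40646263]]
```

View pics/s4.png

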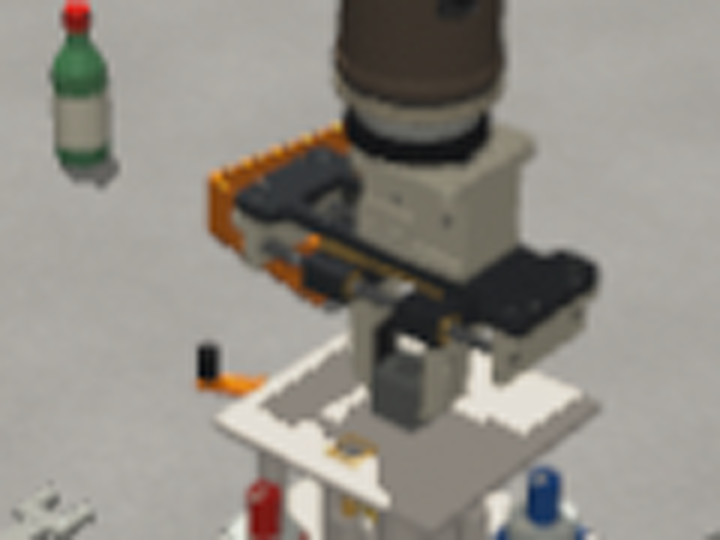

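The cover is level over the shaft, with its pin hole at (352,448) above the pin (355,497). I'll lower it gently while watching the force.

Request:
{"op": "jog_arm", "data": {
  "motion": [
    [[0.0008,-0.0006,0.003,0,0,0,1],[0.0008,-0.0006,0.006,0,0,0,1],[0.0008,-0.0006,0.01,0,0,0,1],[0.0008,-0.0006,0.014,0,0,0,1],[0.0008,-0.0006,0.016,0,0,0,1],[0.0008,-0.0006,0.016,0,0,0,1]]
  ]
}}

```text
clock: 38.73
position: [0.5913, 0.0421, 0.1159]
ee_rot: [3.126, 0.309, -0.001]
force: [-0.2, -0.9, -2.7]
width: 0.327
gripper_force: 30.0
```

```bash
python3 g.py .5914,.0417,.0955,11.3
```

```text
now [0.5913 0.0421 0.1159] yaw 11.29 tilt 0.05 F [-0.2 -0.9 -2.7] w 0.327 t 38.7333
-> [0.5914, 0.0417, 0.0955, 11.3] row [ 0.      0.0004  0.0204  0.0003  0.0009 -0.0001] dist 0.02 rows 0.5
```

Request:
{"op": "jog_arm", "data": {
  "motion": [
    [[0,0.0004,0.003,0,0,0,1],[0,0.0004,0.007,0,0,0,1],[0,0.0004,0.01,0,0,0,1],[0,0.0004,0.012,0,0,0,1],[0,0.0004,0.012,0,0,0,1]]
  ]
}}

```text
clock: 39.15
position: [0.5914, 0.0419, 0.1039]
ee_rot: [3.126, 0.309, -0.001]
force: [-0.3, -0.4, -1.9]
width: 0.322
gripper_force: 30.0
```

Request:
{"op": "jog_arm", "data": {
  "motion": [
    [[0,0,0.003,0,0,0,1],[0,0,0.006,0,0,0,1],[0,0,0.0085,0,0,0,1],[0,0,0.0095,0,0,0,1],[0,0,0.0095,0,0,0,1]]
  ]
}}

```text
clock: 39.57
position: [0.5917, 0.042, 0.0954]
ee_rot: [3.126, 0.309, 0.0]
force: [-2.5, -0.9, 4.1]
width: 0.325
gripper_force: 30.0
```

```bash
python3 g.py
```

```text
now [0.5917 0.042  0.0954] yaw 11.3 tilt 0.01 F [-2.5 -0.9  4.1] w 0.325 t 39.5667
```

Request:
{"op": "jog_arm", "data": {
  "motion": [
    [[0,0,-0.0005,0,0,0,0],[0,0,-0.0005,0,0,0,0],[0,0,-0.0005,0,0,0,0],[0,0,-0.0005,0,0,0,0],[0,0,-0.03,0,0,0,0],[0,0,-0.07,0,0,0,0],[0,0,-0.1,0,0,0,0],[0,0,-0.1,0,0,0,0]]
  ]
}}

```text
clock: 40.23
position: [0.5951, 0.043, 0.2016]
ee_rot: [-3.126, -0.309, -0.016]
force: [0.7, -0.8, 0.6]
width: 0.496
gripper_force: 0.0
```

```bash
python3 - <<'E'
from fit import *
get_image("top")
k=ray("top",[(300.9,190.0)],.117)[0]; piv=np.array([.6094,-.0526])
v=k[:2]-piv; th=np.degrees(np.arctan2(v[1],v[0]))+90-11.26
print("knob",k,"r",np.linalg.norm(v),"dog deg",th)
im=get_image("top"); hsv=cv2.cvtColor(im,cv2.COLOR_RGB2HSV)
sub=im[175:215,270:320]; m=sub.max(2)<55; l,lab,st,ce=cv2.connectedComponentsWithStats(m.astype(np.uint8)); print(st[1:][:6],ce[1:][:6]+[270,175])
save("top","t5",(205,140,325,240),6)
E
```

```text
knob [ 0.6324 -0.084   0.117 ] r 0.038906835693403405 dog deg 24.907768904013672
[[ 3  0  1  1  1]
 [10  1  5  5  8]
 [15  0  5  7 18]
 [ 4  2  7 24 42]
 [ 7  2  3  3  4]
 [16  8  1  1  1]] [[273.     175.    ]
 [282.     177.375 ]
 [286.9444 178.3889]
 [277.3095 188.0952]
 [277.75   178.    ]
 [286.     183.    ]]
```

View pics/t5.png

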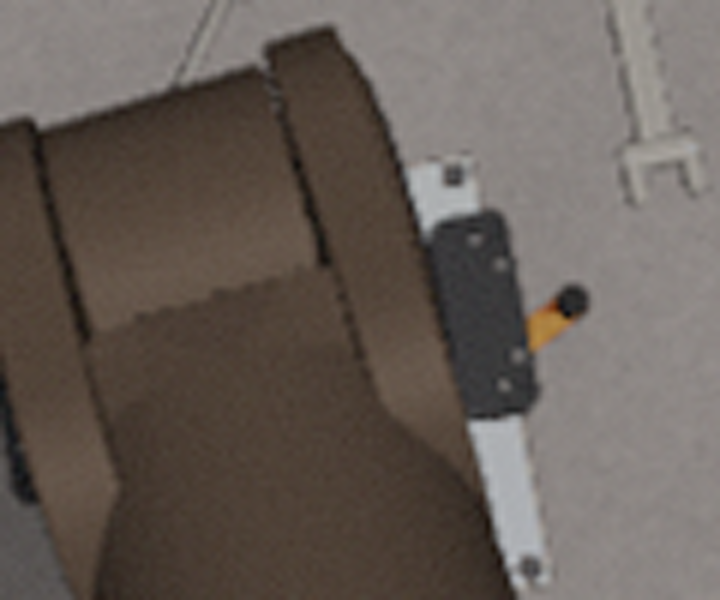

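```bash
python3 g.py .6319,-.0832,.165,101 .6319,-.0832,.102,101
```

```text
now [0.5916 0.0419 0.195 ] yaw 11.3 tilt 0.02 F [-0.6  0.1 -0.5] w 0.504 t 40.3833
-> [0.6319, -0.0832, 0.165, 101.0] row [ 1.5000e-02  1.3060e-01  3.0000e-02  4.0000e-04 -0.0000e+00 -1.5656e+00] dist 0.135 rows 12.5
-> [0.6319, -0.0832, 0.102, 101.0] row [0.    0.    0.063 0.    0.    0.   ] dist 0.063 rows 1.5
```

Request:
{"op": "jog_arm", "data": {
  "motion": [
    [[0.015,0.1306,0,0,0,-1.2,0],[0.015,0.1306,0,0,0,-1.2,0],[0.015,0.1306,0,0,0,-1.2,0],[0.015,0.1306,0,0,0,-1.2,0],[0.015,0.1306,0,0,0,-1.2,0],[0.015,0.1306,0,0,0,-1.2,0],[0.015,0.1306,0,0,0,-1.2,0],[0.015,0.1306,0,0,0,-1.2,0],[0.015,0.1306,0,0,0,-1.2,0],[0.015,0.1306,0,0,0,-1.2,0]]
  ]
}}

```text
clock: 41.22
position: [0.631, -0.0832, 0.193]
ee_rot: [-2.397, -2.027, 0.003]
force: [-0.2, -0.0, 1.1]
width: 0.496
gripper_force: 0.0
```

Request:
{"op": "jog_arm", "data": {
  "motion": [
    [[0,0,0.03,0,0,-0.366,0],[0,0,0.04,0,0,-0.366,0],[0,0,0.04,0,0,-0.366,0],[0,0,0.04,0,0,-0.366,0],[0,0,0.04,0,0,-0.366,0],[0,0,0.04,0,0,-0.366,0]]
  ]
}}

```text
clock: 41.72
position: [0.6319, -0.0831, 0.1546]
ee_rot: [-2.002, -2.42, 0.0]
force: [-0.2, 0.7, 0.2]
width: 0.502
gripper_force: 0.0
```

```bash
python3 g.py .6319,-.0832,.102,101; python3 - <<'E'
from h import *
save("scene","s5",(215,150,315,225),7)
print((proj("scene",[[.6319,-.0832,.117],[.6094,-.0526,.097],observe()["position"]])-[215,150])*7)
E
```

```text
now [ 0.6319 -0.0831  0.1546] yaw 100.8 tilt 0.04 F [-0.2  0.7  0.2] w 0.502 t 41.7167
-> [0.6319, -0.0832, 0.102, 101.0] row [-0.0002 -0.      0.0526 -0.0005 -0.0005 -0.0034] dist 0.053 rows 1.3
[[277.33526451 405.3814354 ]
 [352.84721354 451.88761318]
 [276.25119516 339.39485856]]
```

View pics/s5.png

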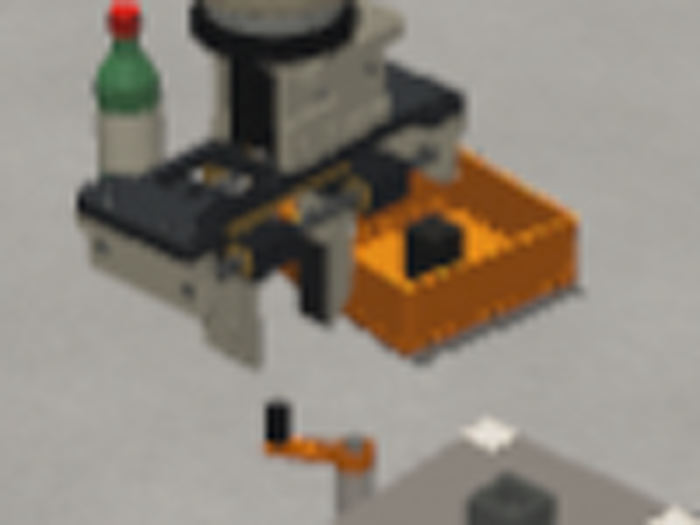

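The knob is at (277,405), exactly as predicted. I'll pinch it lightly and swing it along its arc.

Request:
{"op": "jog_arm", "data": {
  "motion": [
    [[0,0,0.025,0,0,0,0],[0,0,0.045,0,0,0,0],[0,0,0.051,0,0,0,0],[0,0,0.051,0,0,0,1],[0,0,0.051,0,0,0,1],[0,0,0.051,0,0,0,1],[0,0,0.051,0,0,0,1],[0,0,0.051,0,0,0,1],[0,0,0.051,0,0,0,1],[0,0,0.051,0,0,0,1]]
  ],
  "force": 6
}}

```text
clock: 42.6
position: [0.6326, -0.0832, 0.1048]
ee_rot: [1.997, 2.423, 0.001]
force: [0.1, -0.9, 2.7]
width: 0.147
gripper_force: 6.0
```

Request:
{"op": "jog_arm", "data": {
  "motion": [
    [[0,0,0,0,0,0,1],[0,0,0,0,0,0,1]]
  ]
}}

```text
clock: 42.77
position: [0.6327, -0.0832, 0.1048]
ee_rot: [1.997, 2.423, 0.001]
force: [0.7, -0.1, 5.5]
width: 0.149
gripper_force: 6.0
```

Gripped: width 0.148 is 13.6 mm, which matches the knob.

Request:
{"op": "jog_arm", "data": {
  "motion": [
    [[0.0022,0.0039,0,0,0,0,1],[0.0053,0.0082,0,0,0,0,1],[0.0085,0.0116,0,0,0,0,1],[0.0126,0.0149,0,0,0,0,1],[0.0166,0.0174,0,0,0,0,1],[0.0214,0.0195,0,0,0,0,1],[0.0259,0.0208,0,0,0,0,1],[0.0311,0.0217,0,0,0,0,1],[0.0357,0.0218,0,0,0,0,1],[0.041,0.0212,0,0,0,0,1]]
  ]
}}

```text
clock: 43.6
position: [0.6451, -0.0385, 0.1038]
ee_rot: [1.998, 2.424, 0.0]
force: [0.7, -2.7, -1.3]
width: 0.147
gripper_force: 6.0
```

```bash
python3 g.py; python3 - <<'E'
from h import *
p=observe()["position"][:2]-np.array([.6094,-.0526]); print(np.linalg.norm(p),np.degrees(np.arctan2(p[1],p[0]))+90-11.26)
E
```

```text
now [ 0.6451 -0.0385  0.1038] yaw 101.02 tilt 0.01 F [ 0.7 -2.7 -1.3] w 0.147 t 43.6
0.0383566249214653 100.35863289413348
```

Request:
{"op": "jog_arm", "data": {
  "motion": [
    [[0.0051,-0.0013,0,0,0,0,1],[0.0101,-0.0032,0,0,0,0,1],[0.0146,-0.0059,0,0,0,0,1],[0.0188,-0.0092,0,0,0,0,1],[0.0225,-0.013,0,0,0,0,1],[0.0256,-0.0173,0,0,0,0,1],[0.0281,-0.0219,0,0,0,0,1],[0.0299,-0.0269,0,0,0,0,1],[0.031,-0.0321,0,0,0,0,1],[0.0314,-0.0374,0,0,0,0,1]]
  ]
}}

```text
clock: 44.43
position: [0.6029, -0.0119, 0.1049]
ee_rot: [1.995, 2.427, 0.007]
force: [2.8, 2.6, 1.1]
width: 0.145
gripper_force: 6.0
```

Request:
{"op": "jog_arm", "data": {
  "motion": [
    [[0,0,0,0,0,0,1],[0,0,0,0,0,0,1]]
  ]
}}

```text
clock: 44.6
position: [0.6018, -0.0125, 0.1048]
ee_rot: [-1.995, -2.425, -0.003]
force: [-1.2, 6.1, 5.0]
width: 0.147
gripper_force: 6.0
```

```bash
python3 g.py; python3 - <<'E'
from h import *
p=observe()["position"][:2]-np.array([.6094,-.0526]); print(np.linalg.norm(p),np.degrees(np.arctan2(p[1],p[0]))+90-11.26)
E
```

```text
now [ 0.6018 -0.0125  0.1048] yaw 101.13 tilt 0.14 F [-1.2  6.1  5. ] w 0.147 t 44.6
0.04080765218180437 179.42323239189335
```

Request:
{"op": "jog_arm", "data": {
  "motion": [
    [[0,0,0,0,0,0,0],[0,0,0,0,0,0,0],[0,0,0,0,0,0,0],[0,0,0,0,0,0,0],[0,0,0,0,0,0,0],[0,0,-0.03,0,0,0,0],[0,0,-0.07,0,0,0,0],[0,0,-0.11,0,0,0,0],[0,0,-0.12,0,0,0,0],[0,0,-0.12,0,0,0,0]]
  ]
}}

```text
clock: 45.43
position: [0.6043, -0.0147, 0.228]
ee_rot: [1.995, 2.42, 0.007]
force: [1.0, 0.1, -1.5]
width: 0.496
gripper_force: 0.0
```

Request:
{"op": "jog_arm", "data": {
  "motion": [
    [[-0.28,-0.12,0,0,0,0,0],[-0.28,-0.12,0,0,0,0,0],[-0.28,-0.12,0,0,0,0,0],[-0.28,-0.12,0,0,0,0,0],[-0.28,-0.12,0,0,0,0,0],[-0.28,-0.12,0,0,0,0,0],[-0.28,-0.12,0,0,0,0,0],[-0.28,-0.12,0,0,0,0,0],[-0.28,-0.12,0,0,0,0,0],[-0.28,-0.12,0,0,0,0,0]]
  ]
}}

```text
clock: 46.27
position: [0.5371, -0.3137, 0.2226]
ee_rot: [-1.999, -2.421, 0.0]
force: [0.0, 0.2, 1.1]
width: 0.502
gripper_force: 0.0
```

```bash
python3 - <<'E'
from h import *
a=get_image("top")[150:260,210:320,::-1]; b=get_image("scene")[150:260,215:355,::-1]
a=cv2.resize(a,(440,440),interpolation=cv2.INTER_CUBIC); b=cv2.resize(b,(360,283),interpolation=cv2.INTER_CUBIC)
c=np.zeros((440,800,3),np.uint8); c[:,:440]=a; c[:283,440:]=b; cv2.imwrite("pics/end.png",c)
x=np.array([.5907,.0416]); t=.1965; R=np.array([[np.cos(t),-np.sin(t)],[np.sin(t),np.cos(t)]])
P=[[*(x+R@np.array(q)),z] for q,z in [((.075,.075),.088),((.075,-.075),.088),((-.075,-.075),.088),((-.075,.075),.088),((0,-.058),.117),((.048,0),.095)]]
print((proj("top",P)-[210,150]+.5)*4)
print((proj("scene",P)-[215,150]+.5)*360/140); print(observe()["position"])
E
```

```text
[[ 42.32849246 136.89064309]
 [263.21401625  96.08347505]
 [305.01047949 316.14972382]
 [ 83.02379179 358.22010643]
 [259.72817192 207.26156099]
 [159.9509989  154.87752701]]
[[196.91960995 253.51561804]
 [104.52928988 204.61871804]
 [178.99315462 154.87312458]
 [269.17474309 197.98189221]
 [153.09882451 165.64971123]
 [163.52400599 213.99307738]]
[ 0.53827323 -0.31115284  0.22342324]
```

View pics/end.png

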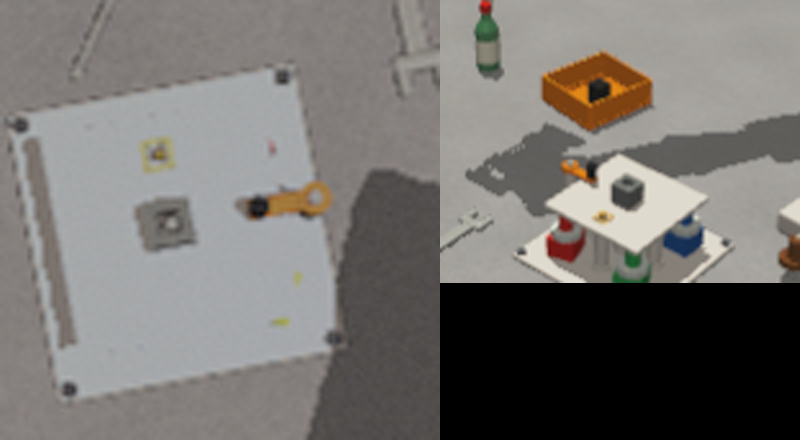

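The final picture shows the cover flat with the pin in its hole at (158,155), predicted (160,155). The dog knob is at (258,207), predicted (260,207), so it points straight in. The pulleys are on their hubs, the cap is in the bin, and the robot is clear.

```bash
python3 -c "
from cell import *
print(sign_off())"
```

```text
the job is handed in; nothing more can be done
None
```

The job is done and handed in at about 46 s of robot time: the cap is in the bin, all four pulleys are keyed home and flush, the cover is seated, and the dog points in over it to within about 1°; the verdict was not shown to me.

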